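Lap stock plates up a sloped stand to their exposure lines

ROBOT

A 7-joint arm with a two-finger parallel gripper is mounted at the origin on a cart in front of the work surface, level with it; the furniture and walls round the work are solid. World frame = base frame: x ahead of the robot, y to its left, z up, the work surface at z = 0. Lengths are in m, angles in degrees, forces in N, time in s.
With the tool pointing down it reaches from about 0.425 to 0.875 m from the base axis. Payload 4.7 kg.
Tool frame: the origin (TCP) lies on the front face of the gripper's body, between the roots of the fingers; the fingertips stand 70 mm ahead of it and the grasp point (between the pads) lies 51 mm ahead of it (tip_extent is the distance from the TCP to the fingertips, in m); z points along the fingers, y is the direction in which the jaws open and shut (so a half turn about z gives the same grasp; the last joint's range is limited). The gripper opens to 87 mm and grips with 3 to 60 N. Pads are 19 mm wide; open, the fingers measure 117 mm over their backs; the gripper's body (75 mm by 190 mm) begins 51 mm behind the grasp point.
Start: joints at [66.526, 18.392, -4.016, 83.108, 1.295, 78.541, -3.26], TCP at [0.267, -0.593, 0.292] pointing down, gripper open.
Joint ranges: [-163.93, 163.93], [-17.29, 119.83], [-79.2, 71.16], [3.27, 140.29], [-89.18, 269.18], [5.43, 117.66], [-154.24, 154.24]. Speed limits (degrees/s): [147.25, 147.25, 180, 180, 180, 180, 180].

INTERFACE

Orientations are given as [roll, pitch, yaw] about the fixed x, y, z axes, in that order (R = Rz(yaw) Ry(pitch) Rx(roll)).
In Python, from cell import * gives the robot as it stands.
- The arm moves only by the tool carry_out, never from a script. Its argument "increments" is text: rows parted by semicolons, each of 7 numbers parted by spaces: the opening, from 0 (shut) to 1 (fully open), then the shift along the tool's x, y, z in m, then the turn, a rotation vector about the tool's x, y, z in degrees. A call has 1 to 20 rows; each row shifts and turns the pose as measured when the row begins, along the tool's axes as they then stand; what a row does not reach is not made up. A row lasts 1/8 s, in which the tool goes at most 62.5 mm and 10.7 degrees, less where a joint would pass 70% of its speed; a pose out of reach is approached as far as the arm can. A call is refused whole if a number of a shift passes 0.0625 or a number of a turn 10.7, either way. A call with a gripper value outside its range is refused whole. The fingers move at their own pace and stop on an object; "force" is the grip in N (left out, the last holds). Time passes only in rows, so rows that do not move let the fingers close. It gives the time, the measured TCP pose, the force and the opening at its end, in the units of the state.
- get_obs(): the state, without advancing time (a new reading comes with each control period).
- read_camera(name): name is "scene" or "top" or "wrist"; returns a dict with "img" (420x560x3 uint8, blue, green, red), "fx", "fy", "cx", "cy" (pixels), "world_from_camera" (4x4, takes a point from camera to world coordinates). Camera axes: x right, y down, z forward; pixel columns grow to the right and rows downward; lengths in m; the calibration is good to about 2 mm. The wrist camera is an equidistant fisheye: a pixel r from the principal point sees the ray r / f radians off the axis. A picture is of the moment at which its call begins. There is no depth.
- sign_off(): hands the job in, once; it reports no verdict.
Trained networks look in a picture, given as the dict that the camera call returned (one of the last four; its "shot" number tells which), for a name from the list of things; names that differ only in an ending like _2 or _b are one class to them, and where a whole thing is asked for, a point or a joint stands for the part that bears it (a point fixed in the world has none). Each returns a list of dicts, best first, with "confidence" (0 to 1); they miss things now and then, are a little off and sometimes report something else, mostly with a low value. They report only what shows in the picture. A call takes as long as a camera call. They do not tell look-alikes from the thing itself.
- masks_of(target, picture): "pixels" (420x560 bool, what is visible of it) and "bbox" ([left, top, right, bottom] in pixels, round what is visible of it).
The state is a dict: "time_s": time; "qpos": joint angles; "joint_velocities": joint speeds; "effort": joint torques, N m; "tool_pos": TCP position; "tool_rot": TCP orientation; "force": force on the tool from outside, world axes, zero at the start; "wrist_torque": the same for the moment, N m; "grip_width": finger opening in m.
Only numpy, scipy, OpenCV 4.12 (cv2) and the standard library are available. Lean on these libraries where they do the work, as an engineer would, in place of code of your own. Each camera call takes 0.05 s, during which the arm holds its last target.

TASK

The green stock plate is already clipped at the foot of the sloped stand. Lap the blue plate over it and then the yellow plate over the blue one, like shingles: coloured end downhill, printed face up, the lower edge right on the dark line of the plate below, so that just the whole coloured field stays in view, and the sides in line. Carry the plates in tilted to the slope and lay each one down gently, flat before you let go, without dropping it or disturbing the other things on the desk.

Things in the scene. Friction and masses are not known exactly. Their poses are not given: they have to be found in the camera images.
- blue: loose non-slip plate 90 x 60 x 5 mm, 45 g (varies): lower 60 mm blue, a dark line, then 30 mm plain white head. Origin: centre of underside; x lengthwise from blue end (-45 mm) to head (+45 mm), y across (+-30 mm), z out of the printed face. Starts level, face up, head away from the robot, on either rest, within 3 mm and 3 degrees of its centre, underside 24 mm over the table. Friction holds it on the slope
- yellow: loose non-slip plate 90 x 60 x 5 mm, 45 g (varies): lower 60 mm yellow, a dark line, then 30 mm plain white head. Origin: centre of underside; x lengthwise from yellow end (-45 mm) to head (+45 mm), y across (+-30 mm), z out of the printed face. Starts level, face up, head away from the robot, on either rest, within 3 mm and 3 degrees of its centre, underside 24 mm over the table. Friction holds it on the slope
- blue_foot (a point): middle of the lower end edge of the blue plate, on its underside (at -45, 0, 0 mm in the plate's frame)
- yellow_foot (a point): middle of the lower end edge of the yellow plate, on its underside (at -45, 0, 0 mm in the plate's frame)
- blue_line (a point): middle of the dark line on the blue plate's upper face (at 15, 0, 5 mm in the plate's frame, axes as the plate's); the yellow plate's lower edge goes here
- green_line (a point): middle of the dark line on the green plate's upper face (at 60, 0, 5 mm in the deck's frame, axes as the deck's); the blue plate's lower edge goes here
- yellow_line (a point): middle of the dark line on the yellow plate's upper face (at 15, 0, 5 mm in the plate's frame)
- deck: dark steel deck of the fixed stand, sloping 30 degrees, rising away from the robot; a bar 40 mm wide and 10 mm thick, so plates overhang it by 10 mm on each side and fingers can pass beside it. Origin: on its upper face at the foot lip, 30 mm over the table; x up the slope (deck ends at 225 mm), y across, z out of the slope. The fixed green plate, like the others, covers x = 0 to 90 mm
- stand: grey base of that stand, 200 x 100 x 8 mm, with two posts under the deck; origin: centre of its underside on the table, x towards the high end; top of stand 145 mm over the table. A lapped plate leans on the head of the plate below and with its own head on the deck: it lies about 5 degrees less steep than the deck, its lower edge about 7.5 mm above the deck's face
- rest1: fixed grey rest, rubber top, 24 mm high; foot 80 x 48 mm and 5 mm high, top 66 x 34 mm, so the plate on it overhangs by 13 mm on either long side. Origin: centre of its underside on the table; x along the plate's length. Either plate may start on it
- rest2: fixed grey rest, rubber top, 24 mm high; foot 80 x 48 mm and 5 mm high, top 66 x 34 mm, so the plate on it overhangs by 13 mm on either long side. Origin: centre of its underside on the table; x along the plate's length. Either plate may start on it
- monitor: fixed computer screen on the left, to be kept clear of: panel 372 mm wide (along y), 30 mm thick (within x = -40 to +50 mm), from 60 to 375 mm over the table, on a round foot; origin: on the table under the panel's middle, x pointing from its face to its back
- label_roll: bystander: white roll of blank labels, 58 mm across, 35 mm high; origin: centre of its underside
- sticky_pad: bystander: yellow note pad 50 x 51 x 11 mm; origin: centre of its underside
- bottle: bystander: white bottle, 43 mm across, 98 mm high; origin: centre of its underside
Not all that is in view belongs to the job. Leave any pink or turquoise look-alike of the yellow alone.

How it is judged (in metres and radians):
On the way, in this order (a step that is already met when the one before it is completed fails the run):
1. the blue plate lies lapped over the green one with its lower edge on the green plate's line, and is let go (x of blue_foot in the frame of deck between 0.054 and 0.066 m and y of blue_foot in the frame of deck between -0.007 and 0.007 m and z of blue_foot in the frame of deck between 0.003 and 0.014 m and z of blue_line in the frame of deck above 0.005 m and x of blue_line in the frame of deck above 0.1 m and angle between the y axis of blue and the y axis of deck, either way round below 0.1 rad and angle between the z axis of blue and the z axis of deck, either way round below 0.17 rad and contact force between the fingers and blue below 0.05 N and linear speed of blue below 0.02 m/s), for 0.3 s.
2. the yellow plate lies lapped over the blue one with its lower edge on the blue plate's line, and is let go (x of yellow_foot in the frame of blue_line between -0.006 and 0.006 m and y of yellow_foot in the frame of deck between -0.007 and 0.007 m and z of yellow_foot in the frame of deck between 0.003 and 0.014 m and z of yellow_line in the frame of deck above 0.005 m and x of yellow_line in the frame of deck above 0.16 m and angle between the y axis of yellow and the y axis of deck, either way round below 0.1 rad and angle between the z axis of yellow and the z axis of deck, either way round below 0.17 rad and contact force between the fingers and yellow below 0.05 N and linear speed of yellow below 0.02 m/s), for 0.3 s.
At the end, for the whole second after the job is handed in: Both lie released and still, face up, heads uphill: blue's lower edge within 6 mm of green's line, yellow's within 6 mm of blue's; its middle within 7 mm of the deck's centre line, 3-14 mm over the deck; turned under 5.7 and sloping within 9.7 degrees of the deck (all of step 1 and all of step 2); the robot touches nothing.
It fails at once if a plate is let go over the stand while not lying along its slope (over 14 degrees off) ((contact force between the fingers and blue below 0.01 N and height (world z) of blue above 0.06 m and angle between the z axis of blue and the z axis of deck, either way round above 0.25 rad) or (contact force between the fingers and yellow below 0.01 N and height (world z) of yellow above 0.06 m and angle between the z axis of yellow and the z axis of deck, either way round above 0.25 rad)).
It fails at once if a plate is dropped or thrown (faster than 0.35 m/s with no finger on it) ((contact force between the fingers and blue below 0.01 N and linear speed of blue above 0.35 m/s) or (contact force between the fingers and yellow below 0.01 N and linear speed of yellow above 0.35 m/s)).
It fails at once if a plate falls onto the table (height (world z) of any of blue, yellow below 0.012 m).
It fails at once if the roll of labels, the note pad or the bottle is shifted by more than 25 mm (distance of any of label_roll, sticky_pad, bottle from where it was at the start of the episode above 0.025 m).
It also fails if it takes over 53 s, if anything falls off the work surface, if the arm or the gripper's body presses on something with over 40 N, if the wrist force passes 120 N, or if a joint passes its speed limit or range.

## Working session

There is one attempt and no reset: what is moved stays moved. The work goes in short steps, Python scripts to look and compute and a tool call to move; the robot and the scene stay as the last step left them, time stands still between calls to the robot, and variables do not carry over. Pictures are saved under pics/ and viewed, and the job is handed in when it is done.

Besides the shell and the picture viewer there is one more tool, called after "Emit:" as name(argument=value, ...) on one line, values as JSON. carry_out: Moves the arm, as the interface text tells. Its arguments: {"type":"object","properties":{"increments":{"type":"string"},"force":{"type":"number"}},"required":["increments"]}

```bash
mkdir -p pics; ls; python3 - <<'E'
from cell import *
import cv2
o=get_obs(); print(o)
for n in ["scene","top","wrist"]:
    p=read_camera(n); cv2.imwrite(f"pics/{n}0.png",p["img"]); print(n,p["fx"],p["fy"],p["cx"],p["cy"],p["world_from_camera"].tolist() if hasattr(p["world_from_camera"],'tolist') else p["world_from_camera"])
E
```

```text
pics
{'time_s': 0.0, 'qpos': array([66.52483861, 18.4405222 , -4.01392418, 83.17336731,  1.29567181,
       78.54215809, -3.2598496 ]), 'joint_velocities': array([-0.00343387,  0.01636223, -0.04750992, -0.06224712, -0.01496   ,
       -0.0525237 , -0.04611318]), 'effort': array([-1.37132411e-04, -4.91295326e+01, -4.04005805e-01, -3.12535429e+01,
       -6.38553291e-02,  4.36813734e-02,  1.99695760e-04]), 'tool_pos': array([ 0.26707883, -0.59213863,  0.29115805]), 'tool_rot': array([-1.79889226e+02,  6.90545608e-03,  2.42836430e+01]), 'force': array([-0.45271142,  0.44668771, -0.43264816]), 'wrist_torque': array([ 0.00511331,  0.00781788, -0.02250417]), 'grip_width': 0.087012031203996}
scene 492.51136780998036 492.51136780998036 277.4874269458729 218.9095090794702 [[-0.7814459238962033, -0.31569548436041195, 0.5382180126867312, -0.31071758826980167], [-0.6239720091359754, 0.39688161552267215, -0.6731596505101358, 0.9786789636693103], [-0.00109537245882895, -0.8618708397518497, -0.5071266663710534, 0.8696801104914225], [0.0, 0.0, 0.0, 1.0]]
top 469.6636437329359 469.6636437329359 277.9300968438377 203.57091554852943 [[-0.020587039976792364, -0.9852255996867263, 0.17001967976362214, 0.3010296341585017], [-0.9996406915812864, 0.023203933554442363, 0.013418837598247598, -0.08095761157827433], [-0.017165707672014956, -0.1696823361152589, -0.9853493001421308, 1.4216176676303742], [0.0, 0.0, 0.0, 1.0]]
wrist 325.19226210127806 325.19226210127806 277.9229166631492 211.77691722439465 [[0.4119906821042491, -0.8802907804071123, -0.23526967460663, 0.33142815253594377], [-0.9111854196691594, -0.3986408252823857, -0.10405106150593967, -0.5632924882037601], [-0.0021929071138532363, 0.2572423649953724, -0.9663444296988389, 0.38455937252126166], [0.0, 0.0, 0.0, 1.0]]
```

View pics/scene0.png

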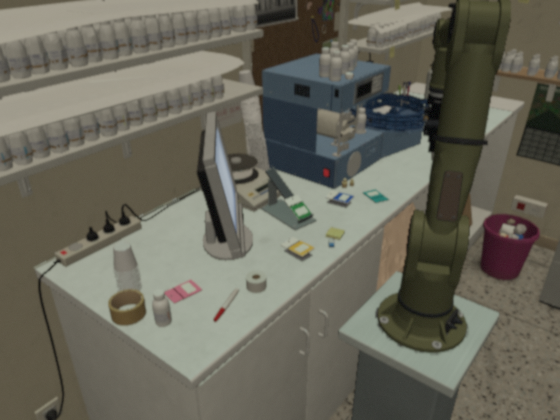

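View pics/top0.png

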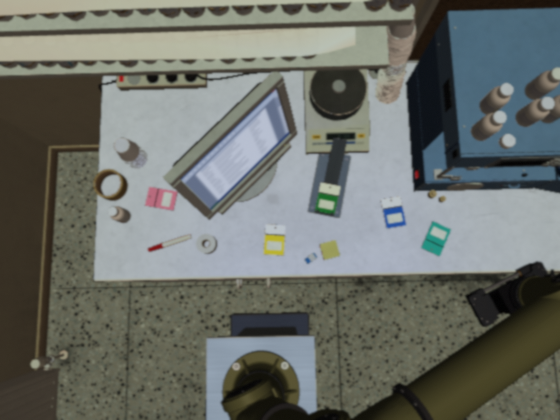

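View pics/wrist0.png

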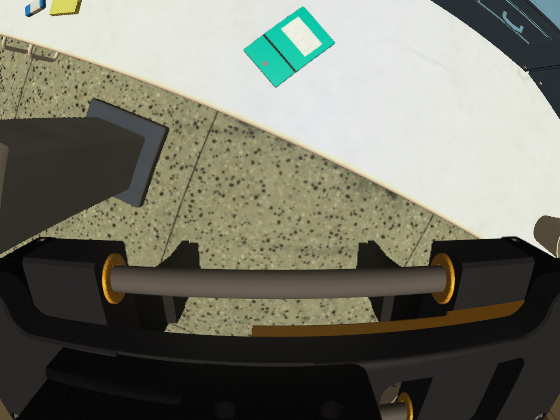

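```bash
cat > h.py <<'E'
from cell import *
import numpy as np, cv2
from scipy.spatial.transform import Rotation as R
from scipy.optimize import least_squares
def proj(p,X,fish=False):
    T=np.linalg.inv(np.array(p["world_from_camera"])); X=np.atleast_2d(X); c=X@T[:3,:3].T+T[:3,3]
    if fish:
        r=np.hypot(c[:,0],c[:,1]); th=np.arctan2(r,c[:,2]); s=th/np.maximum(r,1e-9)
        return np.c_[p["fx"]*c[:,0]*s+p["cx"],p["fy"]*c[:,1]*s+p["cy"]]
    return np.c_[p["fx"]*c[:,0]/c[:,2]+p["cx"],p["fy"]*c[:,1]/c[:,2]+p["cy"]]
def ray(p,uv,fish=False):
    uv=np.atleast_2d(uv).astype(float); a=(uv-[p["cx"],p["cy"]])/[p["fx"],p["fy"]]
    if fish:
        r=np.linalg.norm(a,axis=1,keepdims=True); d=np.c_[a*np.sin(r)/np.maximum(r,1e-9),np.cos(r)]
    else: d=np.c_[a,np.ones(len(a))]
    T=np.array(p["world_from_camera"]); return T[:3,3],d@T[:3,:3].T
def onz(p,uv,z,fish=False):
    o,d=ray(p,uv,fish); return o+d*((z-o[2])/d[:,2])[:,None]
E
python3 - <<'E'
from h import *
p=read_camera("top"); q=read_camera("scene")
img=p["img"]
cv2.imwrite("pics/topcrop.png",cv2.resize(img[150:280,230:470],None,fx=3.3,fy=3.3,interpolation=cv2.INTER_CUBIC))
cv2.imwrite("pics/scenecrop.png",cv2.resize(q["img"][150:280,230:410],None,fx=4,fy=4,interpolation=cv2.INTER_CUBIC))
for n in ["blue","yellow","deck","stand","rest1","label_roll","sticky_pad","bottle","monitor"]:
    for nm,pp in(("top",p),("scene",q)):
        for m in masks_of(n,pp)[:4]:
            ys,xs=np.nonzero(m["pixels"]); c=[xs.mean(),ys.mean()]
            print(n,nm,round(m["confidence"],2),m["bbox"],np.round(c,1),np.round(onz(pp,c,0.027)[0],3))
E
```

```text
blue top 0.96 [379.7, 198.0, 404.6, 230.3] [392.7 212.1] [ 0.508 -0.405  0.027]
blue top 0.37 [317.9, 241.0, 339.1, 262.0] [329.1 249.9] [ 0.399 -0.211  0.027]
blue scene 0.68 [325.2, 188.5, 355.2, 204.5] [338.9 196.2] [ 0.51  -0.408  0.027]
yellow top 0.87 [420.7, 221.2, 449.7, 253.1] [435.1 238.3] [ 0.426 -0.525  0.027]
yellow top 0.82 [144.7, 190.1, 175.1, 210.8] [160.5 198.2] [0.567 0.294 0.027]
yellow top 0.71 [263.2, 221.9, 283.6, 255.3] [273.6 239.4] [ 0.434 -0.047  0.027]
yellow top 0.65 [317.3, 239.8, 339.9, 261.4] [328.7 249.4] [ 0.401 -0.209  0.027]
yellow scene 0.79 [164.2, 279.2, 198.6, 300.3] [182.7 290.3] [0.547 0.318 0.027]
yellow scene 0.74 [280.5, 239.3, 314.4, 250.2] [297.4 246. ] [ 0.433 -0.049  0.027]
yellow scene 0.51 [363.4, 190.1, 386.9, 199.3] [375.1 195.5] [ 0.409 -0.495  0.027]
yellow scene 0.38 [152.5, 290.8, 173.0, 326.4] [161.  308.1] [0.536 0.402 0.027]
deck top 0.97 [312.8, 135.6, 346.9, 215.8] [330.8 179.5] [ 0.612 -0.224  0.027]
deck scene 0.8 [264.7, 167.0, 314.8, 222.8] [289.4 196.3] [ 0.652 -0.295  0.027]
stand top 0.68 [307.1, 138.0, 352.9, 219.3] [329.8 180.7] [ 0.608 -0.221  0.027]
stand scene 0.79 [262.9, 167.5, 314.4, 230.6] [286.  203.3] [ 0.629 -0.245  0.027]
rest1 scene 0.47 [326.6, 200.2, 352.8, 208.2] [338.4 202.8] [ 0.484 -0.364  0.027]
label_roll top 0.73 [197.5, 235.4, 216.7, 254.5] [205.8 243.5] [0.426 0.155 0.027]
label_roll scene 0.78 [244.6, 270.9, 265.6, 292.6] [255.7 280.8] [0.419 0.163 0.027]
sticky_pad top 0.74 [318.9, 240.6, 340.9, 258.0] [329.1 249.4] [ 0.4   -0.21   0.027]
sticky_pad scene 0.49 [324.9, 232.6, 343.1, 241.8] [334.7 232.8] [ 0.385 -0.186  0.027]
bottle top 0.56 [106.5, 204.2, 129.0, 222.6] [118.8 213.7] [0.522 0.419 0.027]
bottle scene 0.61 [151.6, 290.1, 172.6, 327.1] [161.2 308.5] [0.534 0.403 0.027]
bottle scene 0.46 [246.0, 272.6, 265.1, 290.7] [255.8 281. ] [0.418 0.163 0.027]
```

View pics/topcrop.png

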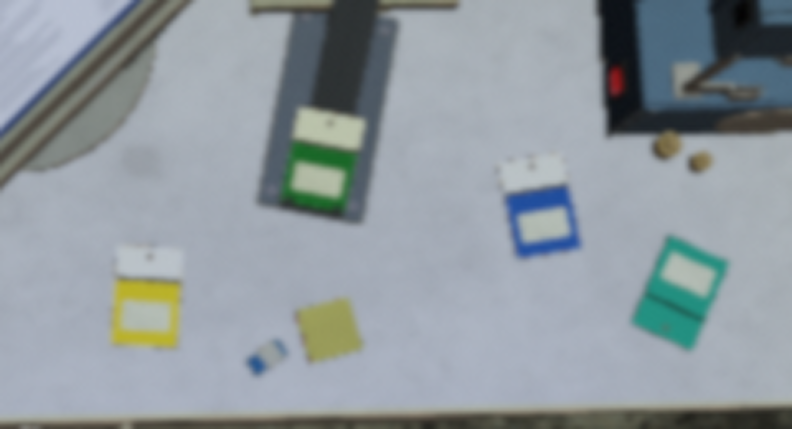

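View pics/scenecrop.png

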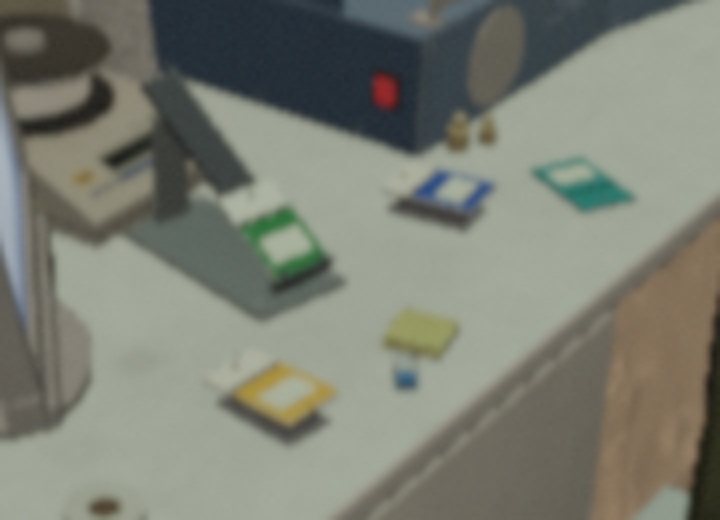

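```bash
python3 - <<'E'
from h import *
p=read_camera("top"); q=read_camera("scene")
f=lambda pp,x,y,x0,y0,s:onz(pp,[x/s+x0,y/s+y0],0)[0]
T=lambda x,y,z:np.round(onz(p,[x/3.3+230,y/3.3+150],z)[0],3)
S=lambda x,y,z:np.round(onz(q,[x/4+230,y/4+150],z)[0],3)
print("device top-im front-left bottom",T(608,130,0.0), "left back",T(600,0,0))
print("device scene front-left bottom",S(412,152,0), S(155,70,0))
print("stand base front corners",T(260,203,.008),T(362,220,.008),T(292,15,.008),T(398,20,.008))
print("green foot corners",T(283,205,.035),T(350,213,.035)," head",T(297,108,.08),T(366,118,.08))
print("deck top end (346,?)",np.round(onz(p,[[333,136],[347,136]],.1425),3))
print("monitor panel bottoms/top", np.round(onz(p,[[298,132]],.375),3),np.round(onz(p,[[298,132]],.06),3),np.round(onz(p,[[213,216]],.06),3),np.round(onz(p,[[205,214]],.375),3))
print("turntable",np.round(onz(p,[[306,152],[368,153]],.05),3))
E
```

```text
device top-im front-left bottom [ 0.581 -0.481  0.   ] left back [ 0.706 -0.482  0.   ]
device scene front-left bottom [ 0.591 -0.496  0.   ] [ 0.909 -0.488 -0.   ]
stand base front corners [ 0.518 -0.155  0.008] [ 0.5   -0.248  0.008] [ 0.696 -0.191  0.008] [ 0.689 -0.29   0.008]
green foot corners [ 0.512 -0.174  0.035] [ 0.503 -0.234  0.035]  head [ 0.591 -0.187  0.08 ] [ 0.581 -0.247  0.08 ]
deck top end (346,?) [[ 0.712 -0.223  0.143]
 [ 0.711 -0.263  0.143]]
monitor panel bottoms/top [[ 0.649 -0.117  0.375]] [[ 0.754 -0.128  0.06 ]] [[0.503 0.129 0.06 ]] [[0.462 0.099 0.375]]
turntable [[ 0.694 -0.15   0.05 ]
 [ 0.686 -0.336  0.05 ]]
```

```bash
cat >> h.py <<'E'
def plan(pos,rot,n,o=None):
    "n rows: straight+slerp from the measured pose; per-row shift in tool axes and rotvec"
    o=o or get_obs(); p0=np.array(o["tool_pos"]); R0=R.from_euler("xyz",o["tool_rot"],degrees=True); R1=R.from_euler("xyz",rot,degrees=True) if not isinstance(rot,R) else rot
    d=(R0.inv()*R1).as_rotvec(degrees=True)/n; sh=(np.array(pos)-p0)/n
    for i in range(n):
        Ri=R0*R.from_rotvec(d*i,degrees=True)
        print(i,np.round(Ri.inv().apply(sh),4),np.round(d,2))
E
python3 - <<'E'
from h import *
plan([0.475,-0.41,0.22],[180,0,10],8)
E
```

```text
0 [ 0.0331 -0.0101  0.009 ] [0.   0.   1.79]
1 [ 0.0327 -0.0111  0.009 ] [0.   0.   1.79]
2 [ 0.0324 -0.0122  0.009 ] [0.   0.   1.79]
3 [ 0.032  -0.0132  0.009 ] [0.   0.   1.79]
4 [ 0.0315 -0.0141  0.009 ] [0.   0.   1.79]
5 [ 0.0311 -0.0151  0.009 ] [0.   0.   1.79]
6 [ 0.0306 -0.0161  0.009 ] [0.   0.   1.79]
7 [ 0.0301 -0.017   0.009 ] [0.   0.   1.79]
```

Emit:
carry_out(increments="1 0.033 -0.010 0.009 0 0 1.8;1 0.033 -0.011 0.009 0 0 1.8;1 0.032 -0.012 0.009 0 0 1.8;1 0.032 -0.013 0.009 0 0 1.8;1 0.032 -0.014 0.009 0 0 1.8;1 0.031 -0.015 0.009 0 0 1.8;1 0.031 -0.016 0.009 0 0 1.8;1 0.030 -0.017 0.009 0 0 1.8;1 0 0 0 0 0 0")

```text
time_s: 2.38
tool_pos: [0.4826, -0.4075, 0.2181]
tool_rot: [179.9, -0.0, 9.3]
force: [-1.3, -0.2, 0.3]
grip_width: 0.0868
```

```bash
python3 - <<'E'
from h import *
o=get_obs(); print(o["time_s"],o["tool_pos"],o["tool_rot"],o["joint_velocities"])
w=read_camera("wrist"); cv2.imwrite("pics/w1.png",w["img"])
np.save("w1.npy",dict(w),allow_pickle=True)
for m in masks_of("blue",w)[:3]: print(m["confidence"],m["bbox"])
E
```

```text
2.375 [ 0.48261922 -0.40749929  0.21812533] [ 1.79880521e+02 -2.12023058e-02  9.25097988e+00] [ 1.46994351 -0.73217423  2.76015074 -0.51490745  2.00742542  0.29962434
  0.15311414]
0.82 [247.8, 132.9, 318.2, 231.2]
```

View pics/w1.png

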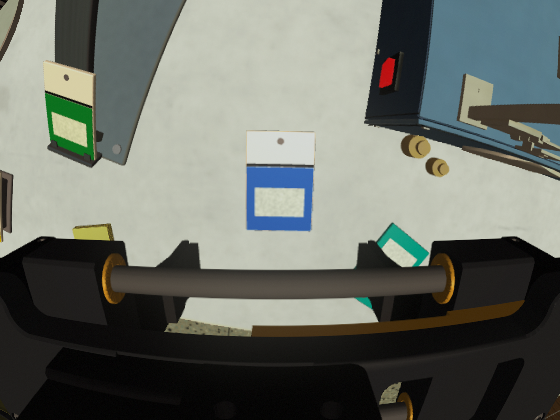

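```bash
cat >> h.py <<'E'
def fit(w,corn,model,x0,zfix,fish=True):
    "corn px, model plate xy(m), x0=[x,y,yaw deg] level plate with face at zfix"
    def f(v):
        c,s=np.cos(np.radians(v[2])),np.sin(np.radians(v[2])); m=np.array(model)
        X=np.c_[v[0]+c*m[:,0]-s*m[:,1],v[1]+s*m[:,0]+c*m[:,1],np.full(len(m),zfix)]
        return (proj(w,X,fish)-corn).ravel()
    r=least_squares(f,x0); return r.x,np.abs(r.fun).max()
E
python3 - <<'E'
from h import *
w=np.load("w1.npy",allow_pickle=True).item()
hsv=cv2.cvtColor(w["img"],cv2.COLOR_BGR2HSV)
m=cv2.inRange(hsv,(105,120,60),(125,255,255)); m[:100]=0;m[240:]=0;m[:,:240]=0;m[:,325:]=0
m=cv2.morphologyEx(m,cv2.MORPH_CLOSE,np.ones((31,31)))
ys,xs=np.nonzero(m); print(xs.min(),xs.max(),ys.min(),ys.max())
print(cv2.boxPoints(cv2.minAreaRect(np.c_[xs,ys].astype(np.float32))))
# manual corners
corn=np.array([[247,165.5],[314,166],[246.5,230.5],[312.5,230.5],[247,130.5],[315,131.5]])
mod=[[.015,.03],[.015,-.03],[-.045,.03],[-.045,-.03],[.045,.03],[.045,-.03]]
print(fit(w,corn,mod,[.51,-.405,10],.029))
cv2.imwrite("pics/w1c.png",cv2.resize(w["img"][115:245,225:335],None,fx=4.5,fy=4.5,interpolation=cv2.INTER_CUBIC))
E
```

```text
247 312 167 230
[[245.73563 228.95378]
 [247.00333 166.8368 ]
 [312.36386 168.1707 ]
 [311.09616 230.28767]]
(array([ 0.50503782, -0.40615432,  8.65875818]), np.float64(0.8584461426223697))
```

View pics/w1c.png

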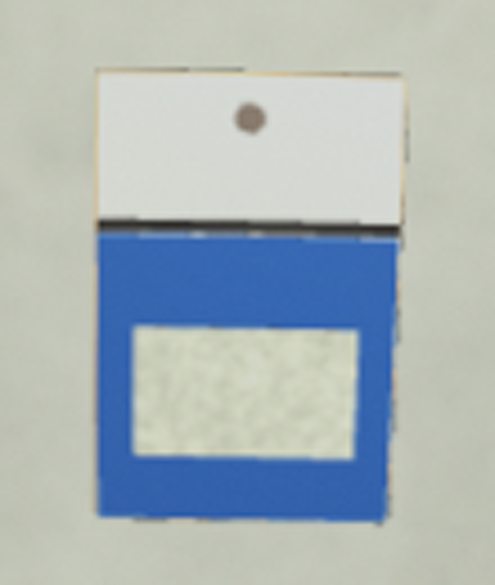

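```bash
cat >> h.py <<'E'
def tcp(G,pitch,yaw,d=.051):
    Rr=R.from_euler("xyz",[180,pitch,yaw],degrees=True); return np.array(G)-d*Rr.apply([0,0,1])
E
python3 - <<'E'
from h import *
o=get_obs();print(o["tool_pos"],o["tool_rot"])
t1=tcp([.508,-.4055,.0265],-10,8.7,.051+.06); t2=tcp([.508,-.4055,.0265],-10,8.7); print(t1,t2)
plan(t1,[180,-10,8.7],4)
E
```

```text
[ 0.47987406 -0.41125537  0.21896868] [1.79714753e+02 5.33640346e-02 8.95608387e+00]
[ 0.48894683 -0.40841554  0.13581366] [ 0.49924584 -0.40683957  0.0767252 ]
0 [ 0.0024 -0.0005  0.0208] [0.07 2.51 0.07]
1 [ 0.0015 -0.0004  0.0209] [0.07 2.51 0.07]
2 [ 0.0005 -0.0004  0.0209] [0.07 2.51 0.07]
3 [-0.0004 -0.0004  0.0209] [0.07 2.51 0.07]
```

Emit:
carry_out(increments="1 0.0024 -0.0005 0.021 0 2.5 0;1 0.0015 -0.0004 0.021 0 2.5 0;1 0.0005 -0.0004 0.021 0 2.5 0;1 -0.0004 -0.0004 0.021 0 2.5 0;1 0 0 0 0 0 0;1 0 0 0 0 0 0")

```text
time_s: 3.22
tool_pos: [0.4827, -0.4197, 0.1373]
tool_rot: [179.2, -10.2, 8.3]
force: [1.0, -0.8, 0.6]
grip_width: 0.0872
```

```bash
python3 - <<'E'
from h import *
o=get_obs();print(o["tool_pos"],o["tool_rot"],o["qpos"])
plan(tcp([.508,-.4055,.0265],-10,8.7),[180,-10,8.7],4)
E
```

```text
[ 0.48267569 -0.41972864  0.13730699] [179.15917626 -10.16127442   8.32333846] [ 51.64057401  20.40818826 -11.51265952  99.92471096  -3.9613201
  52.83419577 -38.46969921]
0 [ 0.0018 -0.0028  0.0157] [ 0.23 -0.04 -0.09]
1 [ 0.0018 -0.0028  0.0157] [ 0.23 -0.04 -0.09]
2 [ 0.0019 -0.0027  0.0157] [ 0.23 -0.04 -0.09]
3 [ 0.0019 -0.0026  0.0157] [ 0.23 -0.04 -0.09]
```

Emit:
carry_out(increments="1 0.002 -0.005 0.010 0.3 0 0;1 0.002 -0.004 0.010 0.3 0 0;1 0.002 -0.003 0.010 0.3 0 0;1 0 0 0 0 0 0")

```text
time_s: 3.72
tool_pos: [0.4942, -0.4057, 0.1087]
tool_rot: [180.0, -10.2, 8.4]
force: [0.0, -0.3, 0.4]
grip_width: 0.0872
```

```bash
python3 - <<'E'
from h import *
o=get_obs();print(o["tool_pos"],o["tool_rot"],o["joint_velocities"])
plan(tcp([.508,-.4055,.0265],-10,8.7),[180,-10,8.7],3)
E
```

```text
[ 0.49421718 -0.40569586  0.10873387] [179.99692636 -10.22491768   8.44042058] [-0.01422839 -0.40385271  0.13931085 -0.60929409  0.15117944 -0.20500968
 -0.06006421]
0 [-0.0003  0.0006  0.0108] [ 0.02 -0.07 -0.09]
1 [-0.0003  0.0006  0.0108] [ 0.02 -0.07 -0.09]
2 [-0.0003  0.0006  0.0108] [ 0.02 -0.07 -0.09]
```

Well aligned; descend and close.

Emit:
carry_out(increments="1 0 0.0006 0.011 0 0 0;1 0 0.0006 0.011 0 0 0;1 0 0.0006 0.010 0 0 0;1 0 0 0 0 0 0")

```text
time_s: 4.22
tool_pos: [0.5004, -0.4067, 0.0745]
tool_rot: [-180.0, -10.2, 8.4]
force: [-1.2, -0.1, -0.9]
grip_width: 0.0872
```

```bash
python3 - <<'E'
from h import *
o=get_obs();print(o["tool_pos"],o["tool_rot"],o["force"])
plan(tcp([.508,-.4055,.0265],-10,8.7),[180,-10,8.7],1)
E
```

```text
[ 0.50036522 -0.40674239  0.07451973] [-179.98110461  -10.18897093    8.4352036 ] [-1.17214701 -0.10178442 -0.91292703]
0 [-0.0007 -0.0001 -0.0024] [ 0.03 -0.19 -0.26]
```

Emit:
carry_out(increments="1 0 0 -0.002 0 0 0;0.8 0 0 0 0 0 0;0.72 0 0 0 0 0 0;0.6 0 0 0 0 0 0;0.5 0 0 0 0 0 0;0.5 0 0 0 0 0 0", force=25)

```text
time_s: 4.97
tool_pos: [0.5003, -0.4075, 0.0779]
tool_rot: [179.9, -10.3, 8.4]
force: [-1.2, 0.4, -0.4]
grip_width: 0.0596
```

```bash
python3 - <<'E'
from h import *
o=get_obs();print(o["tool_pos"],o["tool_rot"],o["force"],o["grip_width"])
w=read_camera("wrist"); cv2.imwrite("pics/w2.png",w["img"])
E
```

```text
[ 0.5002612  -0.40750171  0.07786398] [179.9201743  -10.25364978   8.42644524] [-1.21451452  0.39147647 -0.44614202] 0.059567268339407335
```

View pics/w2.png

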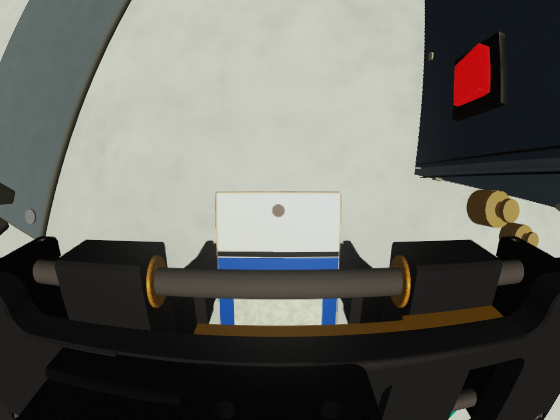

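```bash
python3 - <<'E'
from h import *
w=read_camera("wrist");np.save("w2.npy",dict(w),allow_pickle=True)
o=get_obs()
corn=np.array([[216.5,192],[341,192],[218,254],[339,254]])
mod=[[.045,.03],[.045,-.03],[.015,.03],[.015,-.03]]
v,e=fit(w,corn,mod,[.505,-.406,8.7],.029); print(v,e)
Rt=R.from_euler("xyz",o["tool_rot"],degrees=True)
print("plate origin in tool",Rt.inv().apply(np.array([v[0],v[1],.024])-o["tool_pos"]))
c=cv2.resize(w["img"][180:270,205:350],None,fx=5,fy=5); cv2.imwrite("pics/w2c.png",c)
E
```

```text
[ 0.50509121 -0.40703995  8.40647072] 1.281305617505609
plate origin in tool [-0.00478409  0.00015299  0.05386614]
```

View pics/w2c.png

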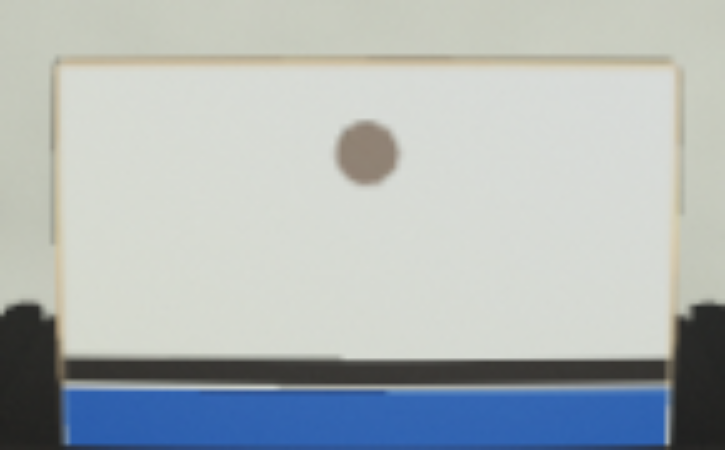

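```bash
python3 - <<'E'
from h import *
o=get_obs()
plan(o["tool_pos"]+[-.0,0,.08],[180,-10,8.4],3)
o["tool_pos"]=o["tool_pos"]+np.array([0,0,.08])
plan([.455,-.205,.24],[180,-10,-10],8,o)
E
```

```text
0 [ 0.0047  0.     -0.0262] [ 0.02 -0.08  0.01]
1 [ 0.0047  0.     -0.0262] [ 0.02 -0.08  0.01]
2 [ 0.0047  0.     -0.0263] [ 0.02 -0.08  0.01]
0 [-0.     -0.0259 -0.0105] [-0.4  -0.03  2.27]
1 [-0.0011 -0.0258 -0.0107] [-0.4  -0.03  2.27]
2 [-0.0021 -0.0256 -0.0108] [-0.4  -0.03  2.27]
3 [-0.0031 -0.0254 -0.011 ] [-0.4  -0.03  2.27]
4 [-0.0041 -0.0252 -0.0112] [-0.4  -0.03  2.27]
5 [-0.0051 -0.025  -0.0113] [-0.4  -0.03  2.27]
6 [-0.0061 -0.0247 -0.0115] [-0.4  -0.03  2.27]
7 [-0.0071 -0.0243 -0.0117] [-0.4  -0.03  2.27]
```

Emit:
carry_out(increments="0.5 0.003 0 -0.015 0 0 0;0.5 0.005 0 -0.026 0 0 0;0.5 0.005 0 -0.026 0 0 0;0.5 0 -0.020 -0.010 -0.4 0 2.3;0.5 -0.001 -0.026 -0.011 -0.4 0 2.3;0.5 -0.002 -0.026 -0.011 -0.4 0 2.3;0.5 -0.003 -0.026 -0.011 -0.4 0 2.3;0.5 -0.004 -0.026 -0.011 -0.4 0 2.3;0.5 -0.005 -0.025 -0.011 -0.4 0 2.3;0.5 -0.006 -0.025 -0.011 -0.4 0 2.3;0.5 -0.007 -0.020 -0.011 -0.4 0 2.3;0.5 0 -0.006 0 0 0 0;0.5 0 0 0 0 0 0;0.5 0 0 0 0 0 0")

```text
time_s: 6.82
tool_pos: [0.4608, -0.2021, 0.2446]
tool_rot: [179.6, -11.2, -10.8]
force: [-0.1, 0.3, -0.1]
grip_width: 0.059
```

```bash
python3 - <<'E'
from h import *
w=read_camera("wrist"); cv2.imwrite("pics/w3.png",w["img"]);np.save("w3.npy",dict(w),allow_pickle=True)
o=get_obs();print(o["time_s"],o["tool_pos"],o["tool_rot"],o["grip_width"],o["qpos"],o["joint_velocities"])
E
```

```text
6.875 [ 0.46077924 -0.20215788  0.24448049] [179.60581977 -11.14178607 -10.80726109] 0.05956502341060714 [ 40.01628813  -3.88274967 -17.5307612  114.07745419  -3.52419982
  58.67025318 -76.89069671] [ 0.09689818  0.32248425  0.00334615  0.13521347 -0.04010444 -0.00986006
 -0.24059646]
```

View pics/w3.png

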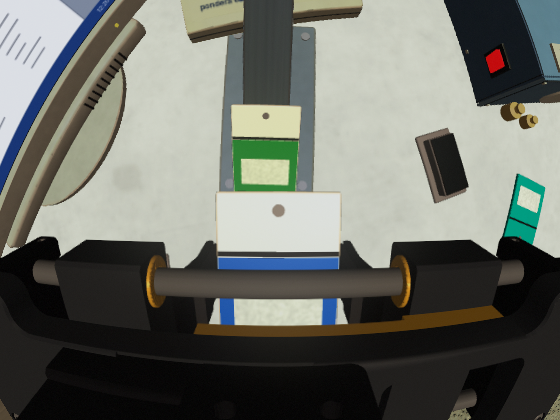

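```bash
python3 - <<'E'
from h import *
w=np.load("w3.npy",allow_pickle=True).item()
c=cv2.resize(w["img"][90:200,210:330],None,fx=5,fy=5,interpolation=cv2.INTER_CUBIC); cv2.imwrite("pics/w3c.png",c)
E
```

```text
(no output)
```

View pics/w3c.png

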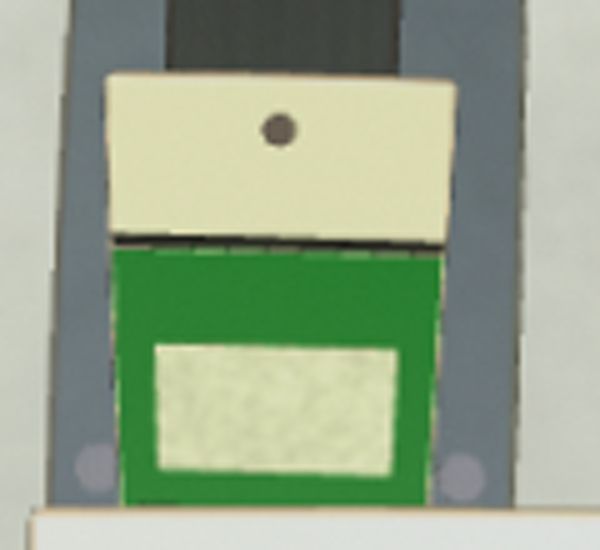

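```bash
cat >> h.py <<'E'
def deckT(v,z=.03,sl=30):
    return R.from_euler("xyz",[0,-sl,v[2]],degrees=True), np.array([v[0],v[1],z])
E
python3 - <<'E'
from h import *
w=np.load("w3.npy",allow_pickle=True).item()
corn=np.array([[107,74],[455,82],[114,240],[443,246]])/5+[209.6,89.6]
M=np.array([[.09,.03,.005],[.09,-.03,.005],[.06,.03,.005],[.06,-.03,.005]])
def f(v,z=None):
    Rd,t=deckT(v,.03 if len(v)<4 else v[3]); return (proj(w,Rd.apply(M)+t,True)-corn).ravel()
r=least_squares(f,[.507,-.204,-10]);print(r.x,r.fun)
r4=least_squares(f,[.507,-.204,-10,.03]);print(r4.x,r4.fun)
v=r.x
# check vs fixed cameras: project
for n in("top","scene"):
    p=read_camera(n); Rd,t=deckT(v); X=Rd.apply(np.array([[0,.03,.005],[0,-.03,.005],[.06,.03,.005],[.06,-.03,.005],[.09,.03,.005],[.09,-.03,.005],[.225,.02,0],[.225,-.02,0]]))+t
    im=cv2.resize(p["img"],None,fx=4,fy=4,interpolation=cv2.INTER_CUBIC)
    u=proj(p,X)
    for a in u: cv2.drawMarker(im,tuple(int(k) for k in a*4+1.5),(0,0,255),cv2.MARKER_CROSS,12,1)
    c=u.mean(0)*4; x,y=int(c[0]),int(c[1]); cv2.imwrite(f"pics/chk_{n}.png",im[max(0,y-260):y+260,max(0,x-300):x+300])
E
```

```text
[  0.51066614  -0.19975003 -12.4185466 ] [-0.5214072   0.33644102  0.45403082  0.15764918 -0.93057706 -0.43034907
  0.98027561 -0.10389456]
[  0.51152106  -0.19980025 -12.40860847   0.02601555] [-0.01877332  0.5842924  -0.05188874  0.37510192 -0.45626236 -0.63580281
  0.52542622 -0.34245767]
```

View pics/chk_top.png

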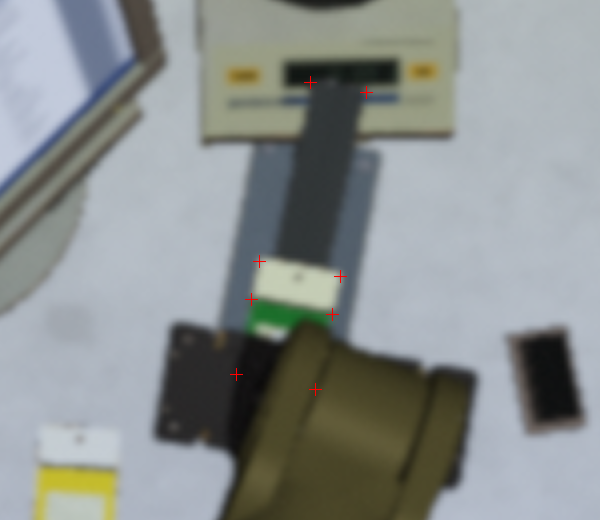

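View pics/chk_scene.png

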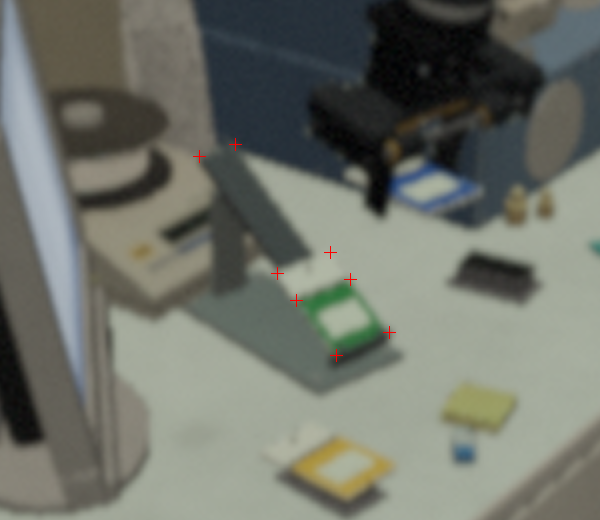

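```bash
cat >> h.py <<'E'
def goal(deck,fx,fy,fz,pt,rel,tilt=25,dyaw=0):
    "TCP pose such that plate foot is at (fx,fy,fz) in deck frame, plate tilt from level"
    Rd,t=deckT(deck); foot=Rd.apply([fx,fy,fz])+t
    Rp=R.from_euler("xyz",[0,-tilt,deck[2]+dyaw],degrees=True); org=foot+Rp.apply([.045,0,0])
    rot=[180,-rel-tilt,deck[2]+dyaw]; Rt=R.from_euler("xyz",rot,degrees=True)
    return org-Rt.apply(pt),rot
E
python3 - <<'E'
from h import *
D=[.5107,-.1998,-12.4]; PT=[-.0048,.0001,.0539]
for a in [(-.005,0,.06),(.06,0,.04),(.06,0,.0075)]:
    print(a,goal(D,*a,PT,10.25))
g=goal(D,-.005,0,.065,PT,10.25)
plan(*g,5)
E
```

```text
(-0.005, 0, 0.06) (array([ 0.49047064, -0.1952499 ,  0.14526662]), [180, -35.25, -12.4])
(0.06, 0, 0.04) (array([ 0.55521586, -0.20948506,  0.16044611]), [180, -35.25, -12.4])
(0.06, 0, 0.0075) (array([ 0.57108678, -0.21297451,  0.13230029]), [180, -35.25, -12.4])
0 [ 0.0014 -0.0026  0.0195] [-0.05  4.83  0.31]
1 [-0.0003 -0.0026  0.0196] [-0.05  4.83  0.31]
2 [-0.002  -0.0026  0.0195] [-0.05  4.83  0.31]
3 [-0.0036 -0.0026  0.0192] [-0.05  4.83  0.31]
4 [-0.0052 -0.0026  0.0189] [-0.05  4.83  0.31]
```

Emit:
carry_out(increments="0.5 0.0014 -0.0026 0.019 0 4.8 0.3;0.5 0 -0.0026 0.019 0 4.8 0.3;0.5 -0.002 -0.0026 0.019 0 4.8 0.3;0.5 -0.0036 -0.0026 0.019 0 4.8 0.3;0.5 -0.005 -0.0026 0.017 0 4.8 0.3;0.5 0 0 0 0 0 0;0.5 0 0 0 0 0 0")

```text
time_s: 7.85
tool_pos: [0.488, -0.1975, 0.15]
tool_rot: [-179.7, -35.6, -12.8]
force: [-1.0, -0.3, -0.0]
grip_width: 0.0594
```

```bash
python3 - <<'E'
from h import *
w=read_camera("wrist"); cv2.imwrite("pics/w4.png",w["img"]);np.save("w4.npy",dict(w),allow_pickle=True)
o=get_obs();np.save("o4.npy",o,allow_pickle=True);print(o["time_s"],o["tool_pos"],o["tool_rot"],o["grip_width"],o["qpos"],o["joint_velocities"])
E
```

```text
7.9 [ 0.48792808 -0.19744335  0.14990018] [-179.66544015  -35.60068899  -12.76104303] 0.05928701526317722 [ 36.73799529  -5.02034482 -13.68502066 133.84582271 -25.13772332
  17.40455989 -58.12151237] [ 0.15972572 -0.21169987 -0.20698799 -0.00299223 -0.52938353 -0.2756592
  0.53029325]
```

View pics/w4.png

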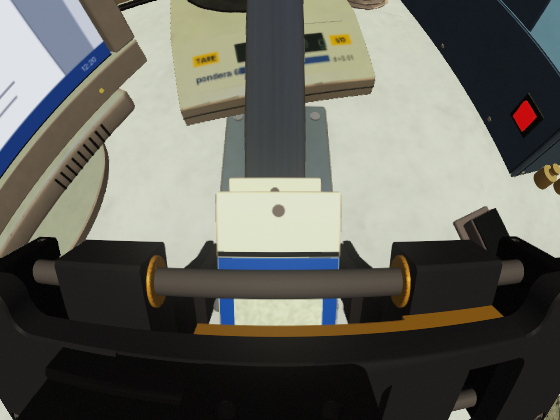

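```bash
python3 - <<'E'
from h import *
w=np.load("w4.npy",allow_pickle=True).item()
c=cv2.resize(w["img"][90:220,200:350],None,fx=5,fy=5,interpolation=cv2.INTER_CUBIC); cv2.imwrite("pics/w4c.png",c)
E
```

```text
(no output)
```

View pics/w4c.png

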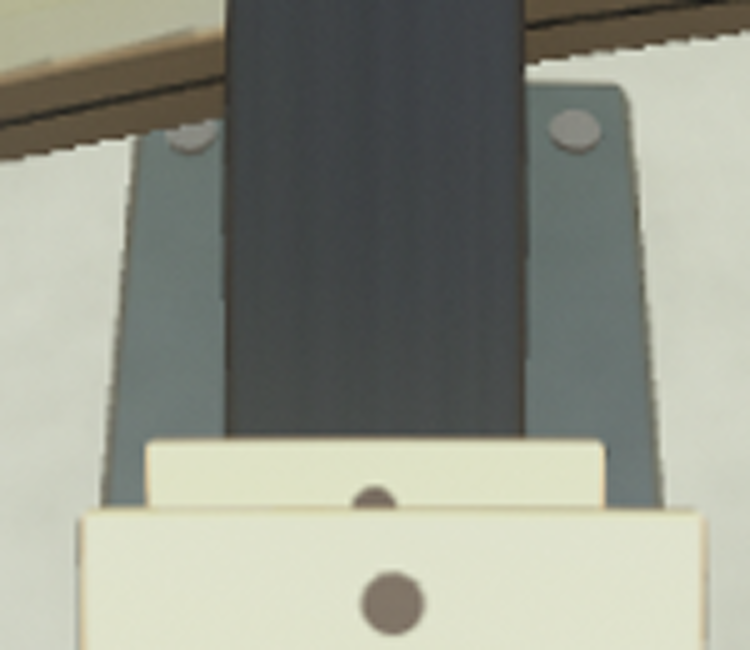

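```bash
python3 - <<'E'
from h import *
w3=np.load("w3.npy",allow_pickle=True).item();w4=np.load("w4.npy",allow_pickle=True).item()
c3=np.array([[107,74],[455,82],[114,240],[443,246]])/5+[209.6,89.6]
c4=np.array([[146,438],[605,440]])/5+[199.6,89.6]
M=np.array([[.09,.03,.005],[.09,-.03,.005],[.06,.03,.005],[.06,-.03,.005]])
E=np.array([[.1,.02,0],[.1,-.02,0],[.16,.02,0],[.16,-.02,0]]); eu=np.array([226,524,227,523.5])/5+199.6
def f(v,u3=1,u4=1):
    Rd,t=deckT(v,v[3] if len(v)>3 else .03)
    a=(proj(w3,Rd.apply(M)+t,True)-c3).ravel()*u3; b=(proj(w4,Rd.apply(M[:2])+t,True)-c4).ravel()*u4; c=(proj(w4,Rd.apply(E)+t,True)[:,0]-eu)*u4
    return np.r_[a,b,c]
for k in [dict(),dict(u3=0)]:
    r=least_squares(lambda v:f(v,**k),[.51,-.2,-12]);print(r.x,np.round(r.fun,2))
r=least_squares(f,[.51,-.2,-12,.03]);print(r.x,np.round(r.fun,2))
# held plate now, in tool frame from w4: plate corners
o=np.load("o4.npy",allow_pickle=True).item()
Rt=R.from_euler("xyz",o["tool_rot"],degrees=True)
hp=np.array([[82,510],[707,510]])/5+[199.6,89.6]; hp=np.r_[hp,[[218,254],[339,254]]]
m=np.array([[.045,.03,.005],[.045,-.03,.005],[.015,.03,.005],[.015,-.03,.005]])
def g(v): # plate pose in tool: x,y, z fixed .0539, rel pitch, yaw
    Rp=R.from_euler("xyz",[180,0,0],degrees=True)*R.from_euler("xyz",[0,v[2],v[3]],degrees=True)
    P=Rp.apply(m)+[v[0],v[1],.0539]
    return (proj(w4,Rt.apply(P)+o["tool_pos"],True)-hp).ravel()
s=least_squares(g,[-.0048,0,10,0]);print(s.x,np.round(s.fun,2))
E
```

```text
[  0.51079802  -0.19950927 -12.63573202] [-0.48  0.12  0.48  0.2  -1.01 -0.64  0.89 -0.07 -0.36  0.33  0.27 -0.19
 -0.43  0.61 -0.42  0.39]
[  0.51093595  -0.19934555 -12.7384219 ] [-0.   -0.    0.    0.   -0.   -0.    0.   -0.   -0.42  0.12  0.18 -0.25
 -0.47  0.55 -0.32  0.48]
[  0.51126382  -0.1995665  -12.64514585   0.02857796] [-0.27  0.02  0.32  0.1  -0.81 -0.9   0.75 -0.33 -0.05  0.66 -0.07  0.15
 -0.23  0.39 -0.23  0.2 ]
[-4.55878429e-03 -1.24040175e-05  1.25326084e+01  3.21953795e-02] [ 0.22  0.36 -0.21  0.36 -1.04 -0.32  1.03 -0.33]
```

```bash
cat >> h.py <<'E'
D=[.511,-.1995,-12.65]; PT=[-.0047,.0001,.0539]; REL=10.25
def where(pt=PT,rel=REL,o=None):
    o=o or get_obs(); Rt=R.from_euler("xyz",o["tool_rot"],degrees=True)
    Rp=Rt*R.from_euler("xyz",[0,rel,0],degrees=True).inv() if 0 else Rt*R.from_euler("xyz",[180,0,0],degrees=True)
    # plate axes: tool = plate*Ry(-rel)*Rx(180)
    Rp=Rt*(R.from_euler("xyz",[180,-rel,0],degrees=True)).inv()
    org=Rt.apply(pt)+o["tool_pos"]; foot=org+Rp.apply([-.045,0,0]); Rd,t=deckT(D)
    print("t",o["time_s"],"foot in deck mm",np.round(Rd.inv().apply(foot-t)*1000,1),"euler rel deck",np.round((Rd.inv()*Rp).as_euler("xyz",degrees=True),2),"F",np.round(o["force"],1),"w",round(o["grip_width"],4))
E
python3 - <<'E'
from h import *
where()
plan(*goal(D,.06,0,.035,PT,REL),5)
E
```

```text
t 7.9 foot in deck mm [-4.2 -2.9 64.9] euler rel deck [ 0.28  4.65 -0.04] F [ 0.4 -0.1 -0.1] w 0.0593
0 [ 0.0123 -0.0006  0.0073] [-0.05 -0.07 -0.02]
1 [ 0.0123 -0.0006  0.0072] [-0.05 -0.07 -0.02]
2 [ 0.0123 -0.0006  0.0072] [-0.05 -0.07 -0.02]
3 [ 0.0123 -0.0006  0.0072] [-0.05 -0.07 -0.02]
4 [ 0.0123 -0.0006  0.0072] [-0.05 -0.07 -0.02]
```

Emit:
carry_out(increments="0.5 0.012 -0.0006 0.006 0 0 0;0.5 0.012 -0.0006 0.007 0 0 0;0.5 0.012 -0.0006 0.007 0 0 0;0.5 0.012 -0.0006 0.007 0 0 0;0.5 0.010 -0.0006 0.006 0 0 0;0.5 0 0 0 0 0 0")

```text
time_s: 8.65
tool_pos: [0.5604, -0.2124, 0.1652]
tool_rot: [-179.9, -36.0, -12.7]
force: [-0.3, 0.3, -0.7]
grip_width: 0.0596
```

```bash
python3 - <<'E'
from h import *
where()
plan(*goal(D,.06,0,.014,PT,REL),3)
E
```

```text
t 8.65 foot in deck mm [67.9 -1.8 40.7] euler rel deck [0.13 4.23 0.01] F [-0.3  0.3 -0.7] w 0.0596
0 [-0.0034 -0.0006  0.0088] [-0.04 -0.26 -0.01]
1 [-0.0033 -0.0006  0.0088] [-0.04 -0.26 -0.01]
2 [-0.0033 -0.0006  0.0088] [-0.04 -0.26 -0.01]
```

Emit:
carry_out(increments="0.5 -0.003 -0.0006 0.008 0 -0.3 0;0.5 -0.003 -0.0006 0.008 0 -0.2 0;0.5 -0.002 -0.0006 0.006 0 -0.2 0;0.5 0 0 0 0 0 0")

```text
time_s: 9.15
tool_pos: [0.5659, -0.2117, 0.1399]
tool_rot: [-179.8, -35.1, -12.7]
force: [-0.4, 0.2, -0.1]
grip_width: 0.0594
```

```bash
python3 - <<'E'
from h import *
where()
plan(*goal(D,.06,0,.010,PT,REL),2)
E
```

```text
t 9.15 foot in deck mm [59.   0.2 17. ] euler rel deck [ 0.14  5.15 -0.  ] F [-0.4  0.2 -0.1] w 0.0594
0 [0.0001 0.     0.0035] [-0.07  0.08 -0.01]
1 [0.0001 0.     0.0035] [-0.07  0.08 -0.01]
```

Emit:
carry_out(increments="0.5 0.0002 0 0.003 0 0 0;0.5 0.0002 0 0.003 0 0 0;0.5 0 0 0 0 0 0")

```text
time_s: 9.52
tool_pos: [0.5699, -0.2126, 0.1351]
tool_rot: [-179.9, -35.1, -12.7]
force: [0.9, 0.5, 0.2]
grip_width: 0.0595
```

```bash
python3 - <<'E'
from h import *
where()
p=read_camera("scene"); cv2.imwrite("pics/s5.png",cv2.resize(p["img"][150:250,240:360],None,fx=6,fy=6,interpolation=cv2.INTER_CUBIC))
plan(*goal(D,.06,0,.0075,PT,REL),2)
E
```

```text
t 9.525 foot in deck mm [60.1  0.1 10.8] euler rel deck [ 0.13  5.14 -0.  ] F [0.9 0.5 0.2] w 0.0595
0 [-0.0003 -0.      0.0016] [-0.06  0.06 -0.01]
1 [-0.0003 -0.      0.0016] [-0.06  0.06 -0.01]
```

View pics/s5.png

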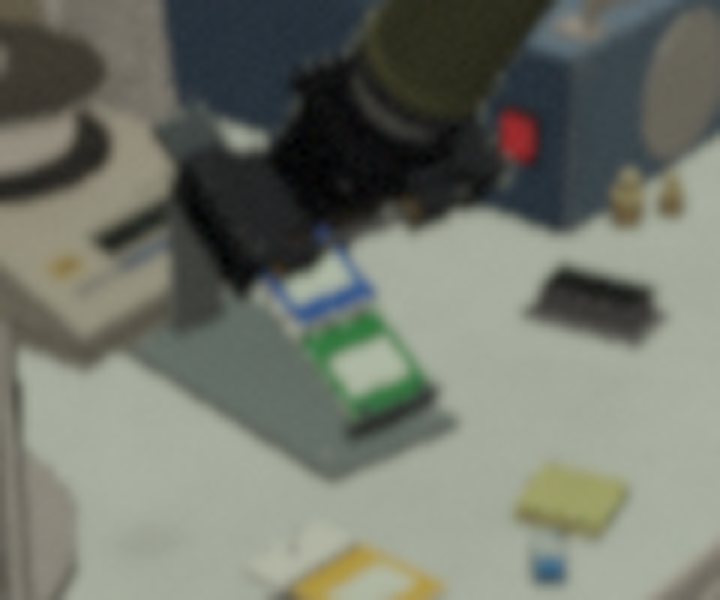

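Emit:
carry_out(increments="0.5 -0.0003 0 0.0015 0 0 0;0.5 -0.0003 0 0.0015 0 0 0;0.5 0 0 0 0 0 0")

```text
time_s: 9.95
tool_pos: [0.5712, -0.213, 0.1328]
tool_rot: [-179.9, -35.2, -12.7]
force: [-3.2, 0.9, 0.7]
grip_width: 0.0596
```

```bash
python3 - <<'E'
from h import *
where()
o=get_obs(); print(o["wrist_torque"])
E
```

```text
t 9.95 foot in deck mm [60.2 -0.   8.1] euler rel deck [ 0.11  5.09 -0.  ] F [-3.2  0.9  0.7] w 0.0596
[0.19145405 0.83502477 0.01204783]
```

Emit:
carry_out(increments="0.5 0 0 0.001 0 0 0;0.5 0 0 0 0 0 0")

```text
time_s: 10.2
tool_pos: [0.5712, -0.213, 0.1329]
tool_rot: [-179.9, -35.1, -12.7]
force: [-0.5, 0.6, 0.5]
grip_width: 0.0592
```

```bash
python3 - <<'E'
from h import *
where()
o=get_obs(); print(o["wrist_torque"])
E
```

```text
t 10.2 foot in deck mm [60.2 -0.   8.2] euler rel deck [0.1  5.12 0.01] F [-0.5  0.6  0.5] w 0.0592
[ 0.22807893  0.84672935 -0.0353912 ]
```

Emit:
carry_out(increments="0.5 0 0 0.002 0 0 0;0.5 0 0 0.001 0 0 0")

```text
time_s: 10.45
tool_pos: [0.5715, -0.2131, 0.1326]
tool_rot: [-179.9, -35.0, -12.6]
force: [-15.3, 4.1, 14.7]
grip_width: 0.0594
```

```bash
python3 - <<'E'
from h import *
where()
o=get_obs(); print(o["wrist_torque"])
E
```

```text
t 10.45 foot in deck mm [60.2 -0.1  7.8] euler rel deck [0.08 5.21 0.06] F [-15.3   4.1  14.7] w 0.0594
[0.63885697 1.40698985 0.19186734]
```

Emit:
carry_out(increments="0.5 0 0 -0.0003 0 0 0;0.71 0 0 0 0 0 0;0.76 0 0 0 0 0 0;0.85 0 0 0 0 0 0;1 0 0 0 0 0 0;1 0 0 0 0 0 0;1 0 0 0 0 0 0")

```text
time_s: 11.32
tool_pos: [0.5719, -0.2133, 0.1329]
tool_rot: [-180.0, -35.1, -12.6]
force: [-0.6, 0.0, -0.1]
grip_width: 0.0858
```

```bash
python3 - <<'E'
from h import *
where()
w=read_camera("wrist"); cv2.imwrite("pics/w6.png",w["img"])
E
```

```text
t 11.325 foot in deck mm [60.8 -0.2  7.8] euler rel deck [0.07 5.15 0.06] F [-0.6  0.  -0.1] w 0.0858
```

View pics/w6.png

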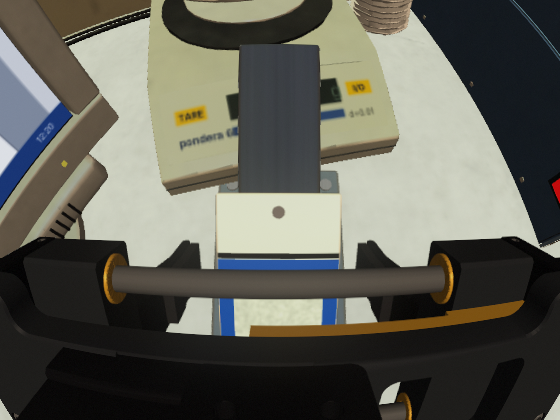

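Emit:
carry_out(increments="1 0 0 -0.010 0 0 0;1 0 0 -0.025 0 0 0;1 0 0 -0.035 0 0 0;1 0 0 -0.035 0 -4 0;1 -0.005 0 -0.025 0 -6 0;1 -0.005 0 -0.010 0 -6 0;1 0 0 0 0 0 0;1 0 0 0 0 0 0")

```text
time_s: 12.38
tool_pos: [0.4826, -0.193, 0.2509]
tool_rot: [179.9, -18.9, -12.6]
force: [0.3, 0.2, -0.5]
grip_width: 0.0873
```

```bash
python3 - <<'E'
from h import *
o=get_obs();print(o["time_s"],o["tool_pos"],o["tool_rot"])
w=read_camera("wrist"); cv2.imwrite("pics/w7.png",w["img"]);np.save("w7.npy",dict(w),allow_pickle=True)
E
```

```text
12.375 [ 0.48259098 -0.19302527  0.25086625] [179.92950293 -18.88806287 -12.56543914]
```

View pics/w7.png

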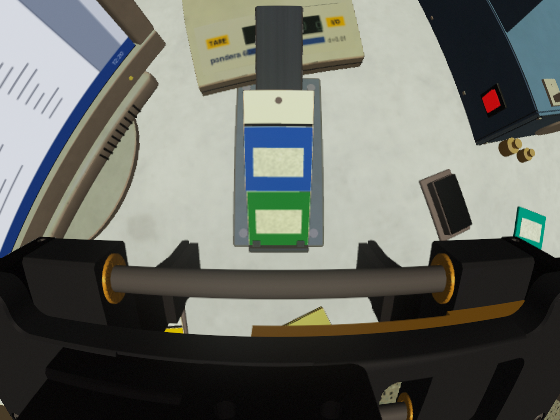

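```bash
python3 - <<'E'
from h import *
w=np.load("w7.npy",allow_pickle=True).item()
c=cv2.resize(w["img"][80:260,225:335],None,fx=5,fy=5,interpolation=cv2.INTER_CUBIC)
cv2.imwrite("pics/w7c.png",c[:600]); cv2.imwrite("pics/w7d.png",c[300:])
E
```

```text
(no output)
```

View pics/w7c.png

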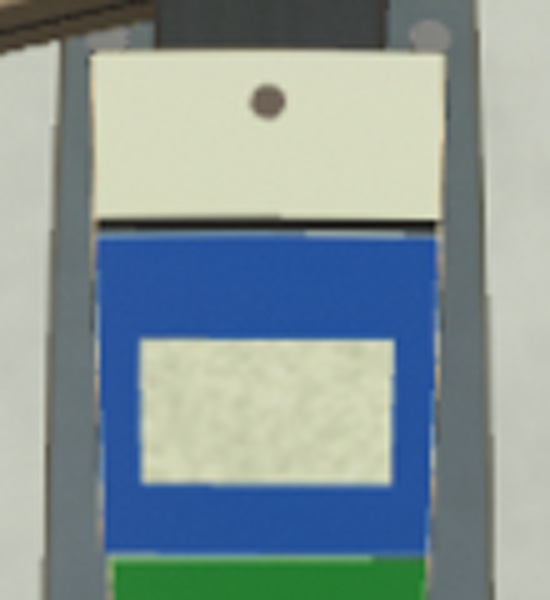

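View pics/w7d.png

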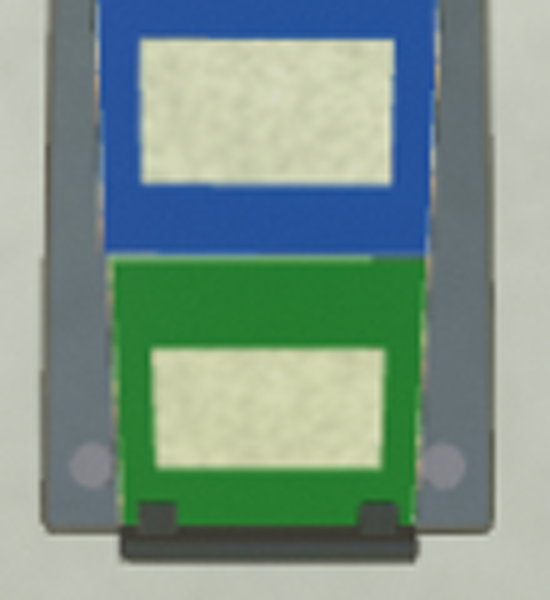

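```bash
python3 - <<'E'
from h import *
w=np.load("w7.npy",allow_pickle=True).item()
px=np.array([[91,52],[445,57],[97,226],[438,230],[105,553],[427,556]])/5+[224.6,79.6]
M=np.array([[.045,.03],[.045,-.03],[.015,.03],[.015,-.03],[-.045,.03],[-.045,-.03]])
def P(v,M=M):
    Rd,t=deckT(D); foot=Rd.apply([v[0],v[1],.0075])+t; Rp=R.from_euler("xyz",[0,-25.2,D[2]+v[2]],degrees=True)
    return foot+Rp.apply(np.c_[M[:,0]+.045,M[:,1],np.full(len(M),.005)])
r=least_squares(lambda v:(proj(w,P(v),True)-px).ravel(),[.06,0,0],x_scale=[.01,.01,1]);print(r.x,np.round(r.fun,2))
# green foot corners & deck top end & where green line would show
Rd,t=deckT(D); print((proj(w,Rd.apply([[0,.03,.005],[0,-.03,.005],[.06,.03,.005],[.06,-.03,.005]])+t,True)-[224.6,79.6])*5-[0,300])
print("green sides at crop-lower y=300: obs x 112..426")
E
```

```text
[ 0.06029048  0.00063659 -0.31742865] [-0.03 -0.03  0.35 -0.52 -0.9  -0.19  0.91 -0.48 -1.14  0.81  0.8   0.7 ]
[[119.22252077 522.71230942]
 [416.60165361 523.25489288]
 [106.72624806 246.08065882]
 [430.60541357 246.73943656]]
green sides at crop-lower y=300: obs x 112..426
```

```bash
python3 - <<'E'
from h import *
plan([.42,-.05,.215],[180,0,-3],7)
E
```

```text
0 [-0.0141 -0.018   0.0006] [ 0.23 -2.69 -1.36]
1 [-0.0136 -0.0183  0.0013] [ 0.23 -2.69 -1.36]
2 [-0.0131 -0.0186  0.002 ] [ 0.23 -2.69 -1.36]
3 [-0.0126 -0.0189  0.0027] [ 0.23 -2.69 -1.36]
4 [-0.012  -0.0192  0.0033] [ 0.23 -2.69 -1.36]
5 [-0.0114 -0.0195  0.0039] [ 0.23 -2.69 -1.36]
6 [-0.0107 -0.0197  0.0045] [ 0.23 -2.69 -1.36]
```

Emit:
carry_out(increments="1 -0.014 -0.018 0.0006 0.2 -2.7 -1.4;1 -0.0135 -0.018 0.0013 0.2 -2.7 -1.4;1 -0.013 -0.0185 0.002 0.2 -2.7 -1.4;1 -0.0125 -0.019 0.0027 0.2 -2.7 -1.4;1 -0.012 -0.019 0.0033 0.2 -2.7 -1.4;1 -0.011 -0.019 0.004 0.2 -2.7 -1.4;1 -0.010 -0.016 0.0045 0.2 -2.7 -1.4;1 0 0 0 0 0 0;1 0 0 0 0 0 0")

```text
time_s: 13.55
tool_pos: [0.4142, -0.05, 0.2075]
tool_rot: [180.0, 0.9, -2.5]
force: [-0.3, 0.2, -0.9]
grip_width: 0.0871
```

```bash
python3 - <<'E'
from h import *
w=read_camera("wrist"); cv2.imwrite("pics/w8.png",w["img"]);np.save("w8.npy",dict(w),allow_pickle=True)
o=get_obs();print(o["time_s"],o["tool_pos"],o["tool_rot"],o["qpos"])
E
```

```text
13.6 [ 0.41420654 -0.04995687  0.20749257] [179.97177922   0.92316129  -2.4631853 ] [ 31.58128119  -5.44278673 -26.76809305 118.94759885  -2.5887842
  66.8579359  -86.48895205]
```

View pics/w8.png

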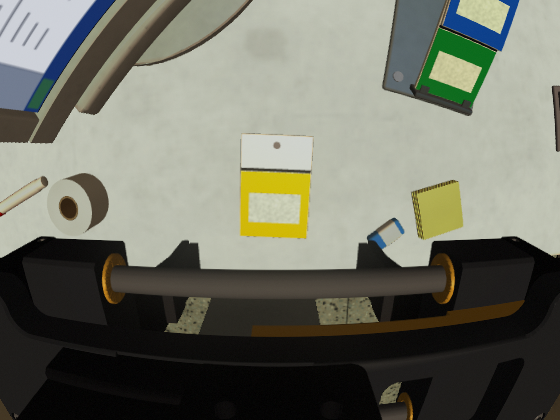

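```bash
python3 - <<'E'
from h import *
w=np.load("w8.npy",allow_pickle=True).item()
cv2.imwrite("pics/w8c.png",cv2.resize(w["img"][125:245,225:330],None,fx=5,fy=5,interpolation=cv2.INTER_CUBIC))
E
```

```text
(no output)
```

View pics/w8c.png

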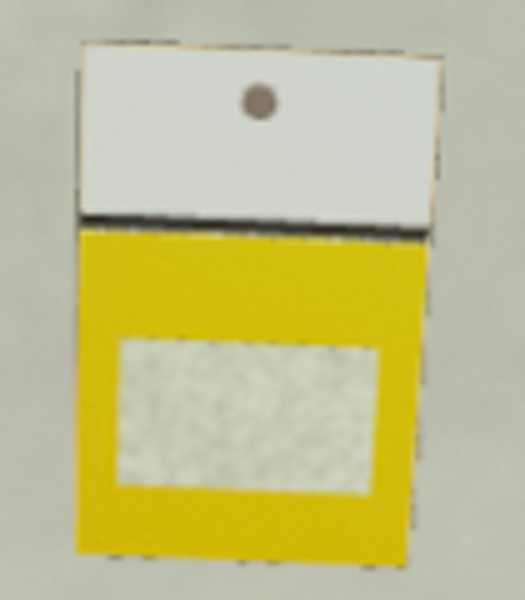

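```bash
python3 - <<'E'
from h import *
w=np.load("w8.npy",allow_pickle=True).item()
px=np.array([[82,43],[441,58],[80,222],[428,232],[77,553],[407,565]])/5+[224.6,124.6]
mod=[[.045,.03],[.045,-.03],[.015,.03],[.015,-.03],[-.045,.03],[-.045,-.03]]
v,e=fit(w,px,mod,[.434,-.047,-3],.029);print(v,e)
c,s=np.cos(np.radians(v[2])),np.sin(np.radians(v[2]))
G=[v[0]+.005*c,v[1]+.005*s,.0275]; print(G)
t1=tcp(G,0,v[2],.111);print(t1)
plan(t1,[180,0,v[2]],4)
E
```

```text
[ 0.43120309 -0.04790342 -4.60757892] 0.8601374163957871
[np.float64(0.43618692723689867), np.float64(-0.04830507857543212), 0.0275]
[ 0.43618693 -0.04830508  0.1385    ]
0 [ 0.0057 -0.0007  0.0172] [0.01 0.23 0.54]
1 [ 0.0057 -0.0007  0.0172] [0.01 0.23 0.54]
2 [ 0.0056 -0.0008  0.0172] [0.01 0.23 0.54]
3 [ 0.0055 -0.0008  0.0172] [0.01 0.23 0.54]
```

Emit:
carry_out(increments="1 0.0057 -0.0007 0.017 0 0.2 0.5;1 0.0057 -0.0007 0.017 0 0.2 0.5;1 0.0055 -0.0008 0.017 0 0.2 0.5;1 0.004 -0.0008 0.014 0 0.2 0.5;1 0 0 0 0 0 0")

```text
time_s: 14.22
tool_pos: [0.4368, -0.0519, 0.1418]
tool_rot: [179.9, -0.2, -4.9]
force: [0.1, -0.5, 0.2]
grip_width: 0.0872
```

```bash
python3 - <<'E'
from h import *
o=get_obs();print(o["tool_pos"],o["tool_rot"],o["qpos"])
plan(tcp([.4362,-.0483,.0275],0,-4.6),[180,0,-4.6],5)
E
```

```text
[ 0.43678548 -0.05189654  0.14183281] [179.88094805  -0.21293016  -4.92267185] [ 30.95004781   1.7586026  -27.85394338 121.00458787   1.1265195
  57.23641249 -92.42211092]
0 [-0.0002 -0.0007  0.0127] [ 0.02 -0.04 -0.06]
1 [-0.0002 -0.0007  0.0127] [ 0.02 -0.04 -0.06]
2 [-0.0002 -0.0007  0.0127] [ 0.02 -0.04 -0.06]
3 [-0.0002 -0.0007  0.0127] [ 0.02 -0.04 -0.06]
4 [-0.0002 -0.0007  0.0127] [ 0.02 -0.04 -0.06]
```

Emit:
carry_out(increments="1 0 -0.0012 0.012 0 0 0;1 0 -0.001 0.012 0 0 0;1 0 -0.0006 0.012 0 0 0;1 0 0 0 0 0 0")

```text
time_s: 14.72
tool_pos: [0.4374, -0.0494, 0.1041]
tool_rot: [179.9, -0.3, -4.9]
force: [0.0, -0.8, 0.0]
grip_width: 0.0869
```

```bash
python3 - <<'E'
from h import *
o=get_obs();print(o["tool_pos"],o["tool_rot"])
plan(tcp([.4362,-.0483,.0275],0,-4.6),[180,0,-4.6],2)
E
```

```text
[ 0.43738992 -0.04940627  0.1041409 ] [179.85326021  -0.27826756  -4.94480104]
0 [-0.0007 -0.0005  0.0128] [ 0.07 -0.14 -0.17]
1 [-0.0007 -0.0005  0.0128] [ 0.07 -0.14 -0.17]
```

Emit:
carry_out(increments="1 -0.0005 -0.0005 0.012 0 -0.1 -0.2;1 -0.0005 -0.0005 0.010 0 -0.1 -0.1;1 0 0 0 0 0 0")

```text
time_s: 15.1
tool_pos: [0.4366, -0.0483, 0.0807]
tool_rot: [179.9, -0.1, -4.6]
force: [0.6, -0.7, 0.2]
grip_width: 0.087
```

```bash
python3 - <<'E'
from h import *
o=get_obs();print(o["tool_pos"],o["tool_rot"])
plan(tcp([.4362,-.0483,.0275],0,-4.6),[180,0,-4.6],1)
E
```

```text
[ 0.43664624 -0.04832464  0.08071171] [ 1.79850330e+02 -8.00290291e-02 -4.61907391e+00]
0 [-0.0004  0.      0.0022] [ 0.15 -0.08 -0.02]
```

Emit:
carry_out(increments="1 0 0 0.002 0 0 0;0.8 0 0 0 0 0 0;0.72 0 0 0 0 0 0;0.6 0 0 0 0 0 0;0.5 0 0 0 0 0 0;0.5 0 0 0 0 0 0", force=25)

```text
time_s: 15.85
tool_pos: [0.4374, -0.0485, 0.0794]
tool_rot: [179.8, -0.2, -4.6]
force: [0.3, -1.2, -0.8]
grip_width: 0.0597
```

```bash
python3 - <<'E'
from h import *
w=read_camera("wrist"); cv2.imwrite("pics/w9.png",w["img"]);np.save("w9.npy",dict(w),allow_pickle=True)
o=get_obs();print(o["time_s"],o["tool_pos"],o["tool_rot"],o["grip_width"]);np.save("o9.npy",o,allow_pickle=True)
cv2.imwrite("pics/w9c.png",cv2.resize(w["img"][180:310,205:350],None,fx=5,fy=4.6,interpolation=cv2.INTER_CUBIC))
E
```

```text
15.9 [ 0.43737539 -0.04850403  0.07938895] [179.83036289  -0.18282758  -4.62977541] 0.0597847521136992
```

View pics/w9c.png

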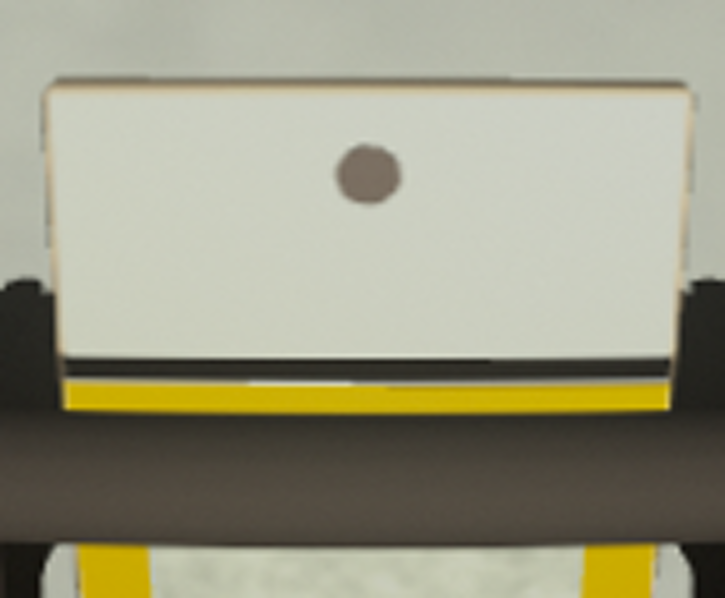

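```bash
python3 - <<'E'
from h import *
w=np.load("w9.npy",allow_pickle=True).item();o=np.load("o9.npy",allow_pickle=True).item()
px=np.array([[47,86],[690,88],[62,368],[671,368]])/[5,4.6]+[204.6,179.6]
v,e=fit(w,px,[[.045,.03],[.045,-.03],[.015,.03],[.015,-.03]],[.43,-.048,-4.6],.029);print(v,e)
Rt=R.from_euler("xyz",o["tool_rot"],degrees=True)
print("in tool",Rt.inv().apply(np.array([v[0],v[1],.024])-o["tool_pos"]), "vs from w8:",Rt.inv().apply(np.array([.4312,-.0479,.024])-o["tool_pos"]))
a=np.array([-.005,0,.0555])
from h import D
# blue line in deck frame
Rd,t=deckT(D); Rb=R.from_euler("xyz",[0,5,-.3],degrees=True); bl=np.array([.0603,.0006,.0075])+Rb.apply([.06,0,.005]); print("blue_line deck",bl)
q=goal(D,bl[0]-.015,0,.06,[-.0055,0,.0554],0.2);print(q)
p=o["tool_pos"]+[0,0,.09]; oo=dict(o); oo["tool_pos"]=p; print("lift",Rt.inv().apply([0,0,.09]))
plan([.47,-.19,.23],[180,-15,-12.6],6,oo)
E
```

```text
[ 0.430857   -0.04789265 -4.78003121] 1.1074318121093825
in tool [-0.00672318 -0.00024716  0.05536729] vs from w8: [-0.0063807  -0.00026753  0.05536832]
blue_line deck [0.12050664 0.00028476 0.00725163]
(array([ 0.59251572, -0.21779563,  0.20620187]), [180, -25.2, -12.65])
lift [ 0.00028718  0.00026646 -0.08999915]
0 [ 0.0074  0.0231 -0.01  ] [-0.15  2.46  1.32]
1 [ 0.0083  0.0229 -0.0096] [-0.15  2.46  1.32]
2 [ 0.0092  0.0228 -0.0092] [-0.15  2.46  1.32]
3 [ 0.0101  0.0226 -0.0087] [-0.15  2.46  1.32]
4 [ 0.011   0.0223 -0.0082] [-0.15  2.46  1.32]
5 [ 0.0119  0.0221 -0.0076] [-0.15  2.46  1.32]
```

Emit:
carry_out(increments="0.5 0 0 -0.015 0 0 0;0.5 0 0 -0.030 0 0 0;0.5 0 0 -0.030 0 0 0;0.5 0.005 0.015 -0.015 0 2 1.3;0.5 0.008 0.023 -0.010 -0.1 2.5 1.3;0.5 0.009 0.023 -0.009 -0.1 2.5 1.3;0.5 0.010 0.023 -0.009 -0.1 2.5 1.3;0.5 0.011 0.022 -0.008 -0.1 2.5 1.3;0.5 0.010 0.022 -0.008 -0.1 2.5 1.3;0.5 0 0.006 0 0 0 0;0.5 0 0 0 0 0 0")

```text
time_s: 17.27
tool_pos: [0.4621, -0.1981, 0.2284]
tool_rot: [-179.8, -15.6, -13.2]
force: [0.0, 0.9, -0.9]
grip_width: 0.0596
```

```bash
sed -i 's/^def where(pt=PT/PT=[-.0065,-.00025,.0554]; REL=.2\ndef where(pt=PT/' h.py; python3 - <<'E'
from h import *
where(); o=get_obs(); print(o["tool_pos"],o["tool_rot"],o["qpos"])
plan(*goal(D,.1205-.02,0,.055,PT,REL),5)
E
```

```text
t 17.275 foot in deck mm [ -6.   -8.5 155.1] euler rel deck [-0.1  14.56 -0.56] F [ 0.   0.9 -0.9] w 0.0596
[ 0.46207412 -0.19805179  0.22838596] [-179.81466216  -15.64054556  -13.21027719] [ 40.22845591  -5.76506619 -17.4957129  118.32252368  -5.63385046
  51.88148907 -77.71866756]
0 [ 0.0236 -0.002   0.0126] [ 0.    1.91 -0.11]
1 [ 0.0232 -0.002   0.0133] [ 0.    1.91 -0.11]
2 [ 0.0227 -0.0019  0.0141] [ 0.    1.91 -0.11]
3 [ 0.0222 -0.0019  0.0149] [ 0.    1.91 -0.11]
4 [ 0.0217 -0.0019  0.0156] [ 0.    1.91 -0.11]
```

Emit:
carry_out(increments="0.5 0.020 -0.002 0.010 0 1.9 -0.1;0.5 0.023 -0.002 0.012 0 1.9 -0.1;0.5 0.022 -0.002 0.013 0 1.9 -0.1;0.5 0.020 -0.002 0.013 0 1.9 -0.1;0.5 0.015 -0.001 0.010 0 1.9 -0.1;0.5 0 0 0 0 0 0;0.5 0 0 0 0 0 0")

```text
time_s: 18.15
tool_pos: [0.5767, -0.207, 0.2015]
tool_rot: [-179.8, -24.8, -12.2]
force: [0.2, -0.4, -0.6]
grip_width: 0.0596
```

```bash
python3 - <<'E'
from h import *
where()
w=read_camera("wrist"); cv2.imwrite("pics/w10.png",w["img"])
plan(*goal(D,.1205,0.0003,.030,PT,REL),4)
E
```

```text
t 18.15 foot in deck mm [86.4  7.3 65.3] euler rel deck [0.43 5.4  0.43] F [ 0.2 -0.4 -0.6] w 0.0596
0 [0.0092 0.0019 0.0079] [-0.1  0.1  0.1]
1 [0.0092 0.0018 0.008 ] [-0.1  0.1  0.1]
2 [0.0091 0.0018 0.008 ] [-0.1  0.1  0.1]
3 [0.0091 0.0018 0.008 ] [-0.1  0.1  0.1]
```

View pics/w10.png

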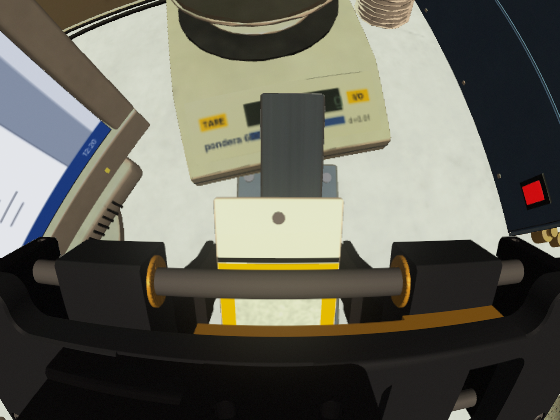

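Plate sits firmly, deck ahead slightly to the right (matching the 7 mm y error). Correct and close in.

Emit:
carry_out(increments="0.5 0.009 0.002 0.006 -0.1 0 0.1;0.5 0.009 0.002 0.008 -0.1 0 0.1;0.5 0.009 0.002 0.008 -0.1 0 0.1;0.5 0.007 0.001 0.006 0 0 0.1;0.5 0 0 0 0 0 0")

```text
time_s: 18.82
tool_pos: [0.6196, -0.2247, 0.1902]
tool_rot: [-180.0, -24.8, -12.7]
force: [-0.2, 0.8, -0.5]
grip_width: 0.0596
```

```bash
python3 - <<'E'
from h import *
where()
plan(*goal(D,.1205,0.0003,.016,PT,REL),3)
E
```

```text
t 18.825 foot in deck mm [120.4  -0.5  32.6] euler rel deck [ 0.01  5.36 -0.05] F [-0.2  0.8 -0.5] w 0.0596
0 [ 0.0004 -0.0003  0.0054] [-0.01  0.12 -0.02]
1 [ 0.0004 -0.0003  0.0054] [-0.01  0.12 -0.02]
2 [ 0.0004 -0.0003  0.0054] [-0.01  0.12 -0.02]
```

Emit:
carry_out(increments="0.5 0.0004 -0.0003 0.005 0 0.1 0;0.5 0.0004 -0.0003 0.005 0 0.1 0;0.5 0.0004 -0.0002 0.005 0 0.1 0;0.5 0 0 0 0 0 0")

```text
time_s: 19.32
tool_pos: [0.6268, -0.2253, 0.1757]
tool_rot: [-180.0, -25.1, -12.7]
force: [-0.6, 0.5, -1.1]
grip_width: 0.0591
```

```bash
python3 - <<'E'
from h import *
where()
p=read_camera("scene"); cv2.imwrite("pics/s11.png",cv2.resize(p["img"][150:250,240:360],None,fx=6,fy=6,interpolation=cv2.INTER_CUBIC))
plan(*goal(D,.1205,0.0003,.0095,PT,REL),3)
E
```

```text
t 19.325 foot in deck mm [119.6   0.5  16.2] euler rel deck [ 0.02  5.11 -0.05] F [-0.6  0.5 -1.1] w 0.0591
0 [0.0004 0.     0.0022] [-0.01  0.03 -0.02]
1 [0.0004 0.     0.0022] [-0.01  0.03 -0.02]
2 [0.0004 0.     0.0022] [-0.01  0.03 -0.02]
```

View pics/s11.png

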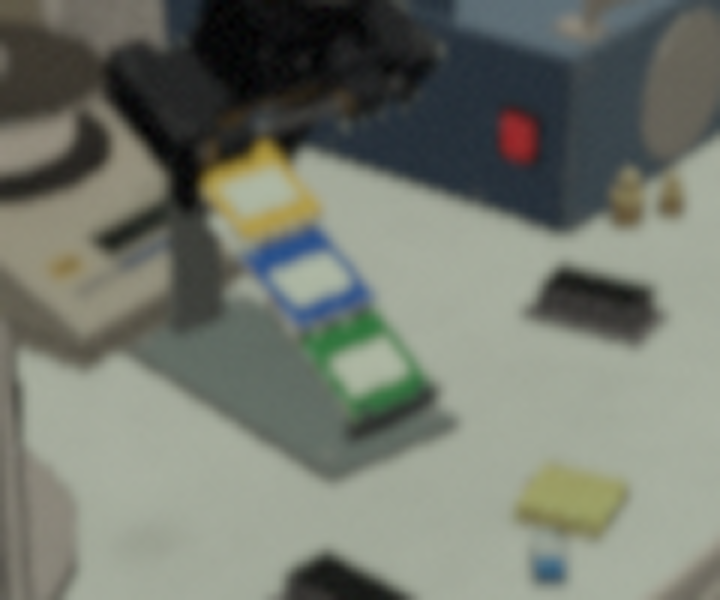

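The blue stays put, and the yellow hovers about 8 mm above, in line. Lower to contact.

Emit:
carry_out(increments="0.5 0.0004 0 0.0022 0 0 0;0.5 0.0004 0 0.0022 0 0 0;0.5 0.0004 0 0.0022 0 0 0;0.5 0 0 0 0 0 0")

```text
time_s: 19.88
tool_pos: [0.6311, -0.2264, 0.1707]
tool_rot: [-180.0, -25.2, -12.7]
force: [-0.1, 0.7, -0.4]
grip_width: 0.0593
```

```bash
python3 - <<'E'
from h import *
where(); print(get_obs()["wrist_torque"])
E
```

```text
t 19.875 foot in deck mm [120.9   0.3   9.6] euler rel deck [ 0.    5.04 -0.04] F [-0.1  0.7 -0.4] w 0.0593
[ 0.22274875  0.53568003 -0.03817203]
```

Emit:
carry_out(increments="0.5 -0.0003 0 0.0012 0 0 0;0.5 0 0 0.001 0 0 0;0.5 0 0 0 0 0 0")

```text
time_s: 20.25
tool_pos: [0.6315, -0.2265, 0.1693]
tool_rot: [-180.0, -25.1, -12.7]
force: [-0.9, 0.1, 0.3]
grip_width: 0.0593
```

```bash
python3 - <<'E'
from h import *
where(); print(get_obs()["wrist_torque"])
E
```

```text
t 20.25 foot in deck mm [120.6   0.3   8.2] euler rel deck [-0.02  5.06 -0.04] F [-0.9  0.1  0.3] w 0.0593
[0.17585138 0.56245734 0.06933289]
```

Emit:
carry_out(increments="0.5 0 0 0.0015 0 0 0;0.5 0 0 0.001 0 0 0")

```text
time_s: 20.5
tool_pos: [0.6317, -0.2265, 0.1691]
tool_rot: [179.9, -25.0, -12.7]
force: [-8.3, 1.6, 9.2]
grip_width: 0.0595
```

```bash
python3 - <<'E'
from h import *
where(); print(get_obs()["wrist_torque"])
E
```

```text
t 20.5 foot in deck mm [120.6   0.3   8. ] euler rel deck [-0.07  5.15 -0.02] F [-8.3  1.6  9.2] w 0.0595
[0.40944835 1.41903286 0.03455416]
```

Firm, flat contact at z ≈ 8 mm. Release and retract.

Emit:
carry_out(increments="0.5 0 0 -0.0003 0 0 0;0.71 0 0 0 0 0 0;0.76 0 0 0 0 0 0;0.85 0 0 0 0 0 0;1 0 0 0 0 0 0;1 0 0 0 0 0 0;1 0 0 0 0 0 0;1 0 0 -0.010 0 0 0;1 0 0 -0.025 0 0 0;1 0 0 -0.035 0 0 0;1 -0.010 0 -0.035 0 0 0;1 -0.020 0 -0.025 0 -2 0;1 -0.020 0 -0.010 0 -2 0;1 -0.010 0 0 0 0 0;1 0 0 0 0 0 0;1 0 0 0 0 0 0")

```text
time_s: 22.5
tool_pos: [0.5176, -0.2002, 0.2796]
tool_rot: [179.9, -21.4, -12.6]
force: [-0.0, 0.3, 0.9]
grip_width: 0.0871
```

```bash
python3 - <<'E'
from h import *
w=read_camera("wrist"); cv2.imwrite("pics/w12.png",w["img"]);np.save("w12.npy",dict(w),allow_pickle=True)
o=get_obs();print(o["time_s"],o["tool_pos"],o["tool_rot"],o["force"])
E
```

```text
22.55 [ 0.5175911  -0.20017232  0.27944202] [179.85766345 -21.33797495 -12.57878333] [ 0.35860907 -0.13153635 -0.04052629]
```

View pics/w12.png

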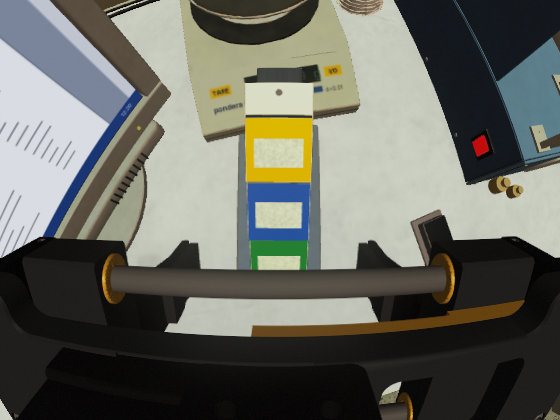

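```bash
python3 - <<'E'
from h import *
w=np.load("w12.npy",allow_pickle=True).item()
cv2.imwrite("pics/w12c.png",cv2.resize(w["img"][70:265,225:335],None,fx=5,fy=3,interpolation=cv2.INTER_CUBIC))
def P(a,u):
    Rd,t=deckT(D); foot=Rd.apply([a[0],a[1],.0075])+t; Rp=R.from_euler("xyz",[0,-25.1,D[2]+a[2]],degrees=True)
    return foot+Rp.apply([[x+.045,y,.005] for x,y in u])
U=[(.045,.03),(.045,-.03),(.015,.03),(.015,-.03),(-.045,.03),(-.045,-.03)]
for n,a in(("yellow",(.1206,.0003,0)),("blue",(.0603,.0006,-.3))):
    print(n,np.round((proj(w,P(a,U),True)-[224.6,69.67])*[5,3],0).tolist())
E
```

```text
yellow [[98.0, 39.0], [442.0, 40.0], [99.0, 140.0], [440.0, 140.0], [105.0, 338.0], [433.0, 338.0]]
blue [[105.0, 238.0], [435.0, 239.0], [108.0, 334.0], [430.0, 335.0], [115.0, 512.0], [418.0, 513.0]]
```

View pics/w12c.png

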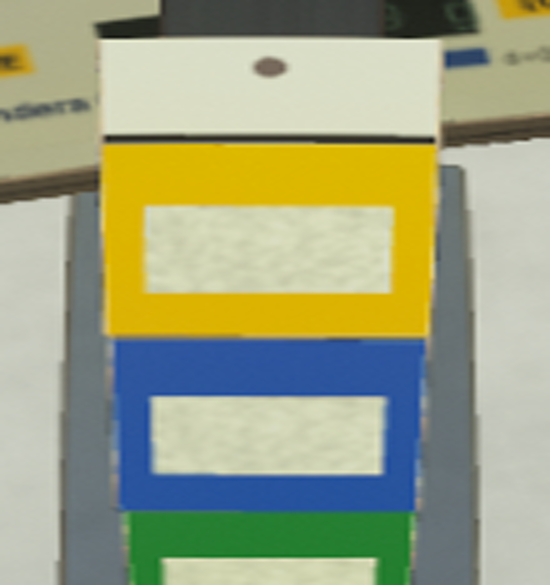

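```bash
python3 - <<'E'
from cell import *
print(sign_off())
E
```

```text
the job is handed in; nothing more can be done
None
```

I lapped the blue plate over the green one, then the yellow over the blue. Each was carried in at about 25°, pressed lightly into flat contact (foot about 8 mm above the deck) and released. I handed the job in about 22.6 s into the run; no verdict was reported.

**Blue:** a fit in the wrist picture after release put its lower edge at 60.3 mm up the deck (green's line is at 60 mm). It sat 0.6 mm off the centre line and was turned 0.3°.

**Yellow:** at release its lower edge was at 120.6 mm up the deck, against blue's line at 120.5 mm, and 0.3 mm off the centre line. The last wrist picture showed both plates within a pixel or two of the predicted outline.

**Arm and bystanders:** the arm was clear, with only sensor noise on the force reading. I saw nothing bumped in the pictures, but I did not re-measure the roll, pad or bottle at the end.

**Disagreement:** an overlay of the stand from the wrist camera was about 1.5–3 pixels (roughly 4–6 mm) off in the fixed cameras. I went by the wrist camera, and the plates met the slope at the predicted height and lay as it predicted.

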